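# Empty the walnuts from the mug into the basket

## Task

One of the two white mugs at the front of the worktop holds two walnuts. Pick that mug up, tip it over the wicker basket so that both walnuts tumble out into the basket, then set the mug down upright on the worktop again, without dropping it. Leave the basket standing on the worktop.

Things in the scene. Friction and masses are not known exactly. Their poses are not given: they have to be found in the camera images.
- mug_center (a point): White mug holding the walnuts (its empty twin stands nearby): cup 68 mm across, 82 mm high, walls 5 mm, inner floor 10 mm up, 0.2-0.35 kg. Point on the cup's axis, half-way up (41 mm). z: up, out of the mouth. Handle along -y: loop 8 mm thick in x, from 34 to 64 mm off the axis, 14 to 72 mm above the underside; too small to put fingers through: pinch it across its thickness.
- basket_in (a point): Oblong woven wicker basket, 149 mm (x) by 215 mm (y) outside, 85 mm high, loose on the worktop, 0.35 kg. This point is the centre of its inner floor, 14 mm above the worktop; the inside measures about 105 mm (x) by 160 mm (y) and is open at the top; z up.
- walnut_1: A walnut in its shell, brown, 24 mm thick and 29 mm long (along y), 14 g, lying loose in the bottom of the mug; it rolls easily. Origin at its centre.
- walnut_2: The second, identical walnut, beside the first in the mug. Origin at its centre.

How it is judged:
By the outcome, as a careful person would: the job done as asked, in the order asked, and still so for the second after the job is handed in, with the robot touching nothing.
It also fails if it takes over 54 s, if anything falls off the work surface, if the arm or the gripper's body presses on something with over 40 N, if the wrist force passes 120 N, or if a joint passes its speed limit or range.

## Robot

A 7-joint arm with a two-finger parallel gripper is mounted at the origin on a cart in front of the work surface, level with it; the furniture and walls round the work are solid. World frame = base frame: x ahead of the robot, y to its left, z up, the work surface at z = 0. Lengths are in m, angles in rad, forces in N, time in s.
With the tool pointing down it reaches from about 0.35 to 0.9 m from the base axis. Payload 8.1 kg.
Tool frame: the origin (TCP) lies at the centre of the arm's flange, where the gripper is bolted on; the fingertips stand 178 mm ahead of it and the grasp point (between the pads) lies 159 mm ahead of it; z points along the fingers, y is the line along which they close (so a half turn about z gives the same grasp; the last joint's range is limited). The gripper opens to 92 mm and grips with 3 to 60 N. Pads are 19 mm wide; open, the fingers measure 130 mm over their backs; the gripper's body (75 mm by 190 mm) begins 47 mm behind the grasp point.
Start: joints at [-1.362, 0.434, 0.025, 1.573, -0.012, 1.134, -0.075], TCP at [0.192, 0.595, 0.405] pointing down, gripper open.
Joint ranges: [-2.62, 2.62], [-0.44, 2.09], [-1.27, 1.32], [0.08, 2.57], [-1.32, 4.46], [0.12, 2], [-2.74, 2.74]. Speed limits (rad/s): [2.22, 2.22, 3.01, 3.01, 3.14, 3.14, 3.14].

## Interface

Orientations are given as a rotation vector (axis times angle).
In Python, from cell import arm gives the robot as it stands. The module is installed in compiled form; this text tells all that it offers.
- The arm moves only by the shell command python3 -m inch 'ROWS' [FORCE]. ROWS is text: rows parted by semicolons, each of 5 numbers parted by spaces: the shift along the tool's x, y, z in m, then the turn about the tool's z in rad, then the finger opening in m, from 0 to 0.0918. In form: x y z roll fingers; .... A call has 1 to 5 rows; each row is the pose to reach, as a shift and turn from the pose commanded when the call began, along the tool's axes at that moment; what a row does not reach only later rows make up. A row lasts 1/10 s, in which the tool goes at most 50 mm and 8.59 degrees, less where a joint would pass 70% of its speed; a pose out of reach is approached as far as the arm can. A call with a gripper value outside its range is refused whole. The fingers move at their own pace and stop on an object; FORCE is the grip in N (left out, the last holds). Time passes only in rows, so rows that repeat a pose let the fingers close. It gives the time, the measured TCP pose, the force, the opening and the grip force at its end, in the units of the state.
- arm.observe(): the state, without advancing time (a new reading comes with each control period).
- arm.get_image(name): name is "scene" or "side" or "wrist"; returns the picture (400x640x3 uint8, red, green, blue); there is no depth.
- arm.get_calibration(name): a dict with "intrinsics" (3x3 intrinsics, pixels), "pose" (4x4, takes a point from camera to world coordinates). Camera axes: x right, y up, looking along -z (the intrinsics and any distortion apply to the point x, -y, -z); pixel columns grow to the right and rows downward; lengths in m; the calibration is good to about 2 mm. A picture is of the moment at which its call begins: read the wrist's pose just before it. get_calibration takes no time and is no camera call; for the wrist camera it gives the pose at the moment of the call.
- arm.sign_off(): hands the job in; it is judged then, once.
Trained networks look in the newest picture that a camera, given by its name, has taken for a name from the list of things; names that differ only in an ending like _2 or _b are one class to them, and where a whole thing is asked for, a point or a joint stands for the part that bears it (a point fixed in the world has none). Each returns a list of dicts, best first, with "conf" (0 to 1); they miss things now and then, are a little off and sometimes report something else, mostly with a low value. They report only what shows in the picture. A call takes as long as a camera call.
- arm.look_for(camera, query): "point" ([row, column] in pixels, amid what is visible of it).
- arm.silhouettes(camera, query): "region" (400x640 bool, what is visible of it) and "point" ([row, column] in pixels, amid what is visible of it).
- arm.place_of(camera, query): "point" ([row, column] in pixels: a listed point, or the origin of a listed thing).
The state is a dict: "clock": time; "joints": joint angles; "dq": joint speeds; "joint_efforts": joint torques, N m; "position": TCP position; "ee_rot": TCP orientation; "force": force on the tool from outside, world axes, zero at the start; "ft_torque": the same for the moment, N m; "width": opening from 0.0 (shut) to 1.0 (fully open); "gripper_force": force on a finger pad.
Only numpy, scipy, OpenCV 4.12 (cv2) and the standard library are available. Lean on these libraries where they do the work, as an engineer would, in place of code of your own. Each camera call takes 0.05 s, during which the arm holds its last target. There are 200 camera calls.

## Working session

There is one attempt and no reset: what is moved stays moved. The work goes in short steps, Python scripts to look and compute and a shell command to move; the robot and the scene stay as the last step left them, time stands still between calls to the robot, and variables do not carry over. Pictures are saved under pics/ and viewed, at most 10 in all, crops included, and the job is handed in when it is done.

```bash
mkdir -p pics; python3 - <<'E'
from cell import arm
import cv2,numpy as np
s=arm.observe();print({k:np.round(v,3).tolist() for k,v in s.items()})
ims=[]
for c in("scene","side","wrist"):
    im=arm.get_image(c);cv2.imwrite(f"pics/{c}0.png",im[:,:,::-1])
    k=arm.get_calibration(c);print(c,np.round(k["pose"],3).tolist(),np.round(k["intrinsics"],1).tolist(), [x for x in k if x not in("pose","intrinsics")])
    for q in("mug_center","basket_in","walnut_1"):
        print(c,q,[(np.round(d["point"],1).tolist(),round(d["conf"],2)) for d in arm.place_of(c,q)])
E
```

```text
{'clock': 0.0, 'joints': [-1.362, 0.435, 0.025, 1.574, -0.012, 1.134, -0.075], 'dq': [-0.001, -0.001, -0.001, -0.0, -0.0, -0.001, -0.0], 'joint_efforts': [0.001, -66.786, 0.986, -31.446, -0.06, 0.043, 0.0], 'position': [0.192, 0.595, 0.404], 'ee_rot': [-0.488, -3.103, 0.003], 'force': [0.199, 0.368, -0.332], 'ft_torque': [0.067, 0.002, -0.015], 'gripper_force': 0.0, 'width': 1.004}
scene [[0.758, 0.487, -0.433, 0.025], [-0.652, 0.545, -0.527, -0.521], [-0.021, 0.682, 0.731, 0.949], [0.0, 0.0, 0.0, 1.0]] [[460.0, 0.0, 317.5], [0.0, 460.0, 193.9], [0.0, 0.0, 1.0]] []
scene mug_center [([159.7, 261.2], 0.9)]
scene basket_in [([287.3, 395.2], 0.75)]
scene walnut_1 []
side [[0.933, 0.131, -0.336, 0.202], [-0.36, 0.398, -0.844, -0.7], [0.023, 0.908, 0.418, 0.467], [0.0, 0.0, 0.0, 1.0]] [[383.0, 0.0, 323.2], [0.0, 383.0, 193.1], [0.0, 0.0, 1.0]] []
side mug_center [([168.4, 291.4], 0.76)]
side basket_in [([285.8, 375.0], 0.85)]
side walnut_1 [([285.4, 376.0], 0.51), ([173.3, 292.5], 0.47)]
wrist [[0.306, -0.916, -0.258, 0.122], [0.952, 0.295, 0.082, 0.618], [0.001, -0.271, 0.963, 0.385], [0.0, 0.0, 0.0, 1.0]] [[315.6, 0.0, 323.2], [0.0, 315.6, 195.3], [0.0, 0.0, 1.0]] []
wrist mug_center []
wrist basket_in []
wrist walnut_1 []
```

View pics/scene0.png

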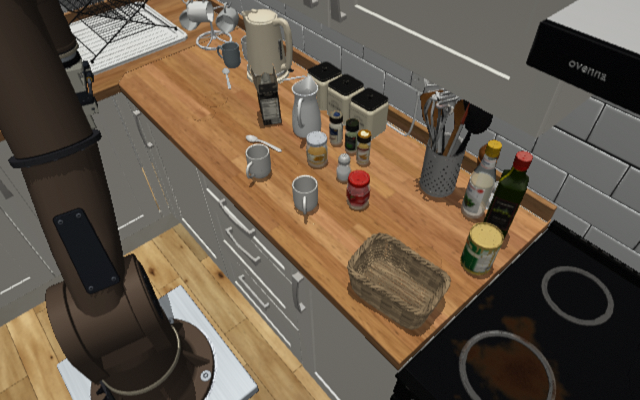

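View pics/side0.png

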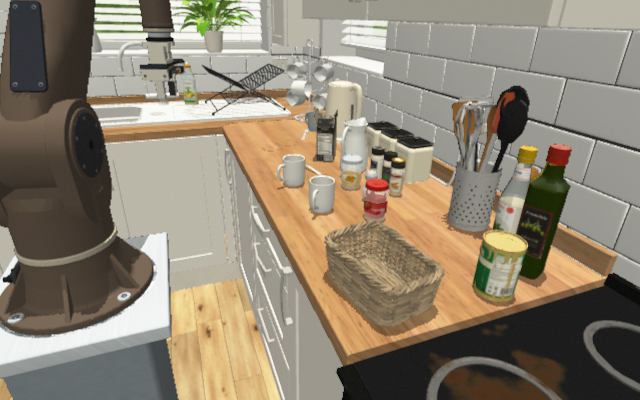

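The scene and side pictures show two white mugs, in scene at about (row 162, col 258) and (193, 305), with the basket at (280, 398). The network picks the first mug. I'll enlarge both mugs and compute positions.

```bash
cat >h.py <<'E'
from cell import arm
import cv2,numpy as np
from scipy.spatial.transform import Rotation as R
def ray(c,p):
    k=arm.get_calibration(c);K=k["intrinsics"];P=np.array(k["pose"])
    d=np.linalg.inv(K)@[p[1],p[0],1];return P[:3,3],P[:3,:3]@[d[0],-d[1],-d[2]]
def onz(c,p,z):
    o,d=ray(c,p);return o+d*(z-o[2])/d[2]
def proj(c,X):
    k=arm.get_calibration(c);P=np.array(k["pose"]);q=P[:3,:3].T@(np.array(X)-P[:3,3]);q=k["intrinsics"]@[q[0],-q[1],-q[2]];return [q[1]/q[2],q[0]/q[2]]
E
python3 - <<'E'
from h import *
for c in("scene","side"):
    for q,z in(("mug_center",.041),("basket_in",.014),("walnut_1",.025)):
        arm.get_image(c)
        for n in("place_of","look_for"):
            print(c,q,n,[(np.round(d["point"],0).tolist(),round(d["conf"],2),np.round(onz(c,d["point"],z),3).tolist()) for d in getattr(arm,n)(c,q)])
print(onz("scene",(195,305),.041),onz("side",(195,322),.041))
a=cv2.imread("pics/scene0.png")[130:220,225:345];b=cv2.imread("pics/side0.png")[140:220,265:385]
o=np.vstack([cv2.resize(a,None,fx=4,fy=3.3,interpolation=3),cv2.resize(b,None,fx=4,fy=3.6,interpolation=3)])
o=cv2.hconcat([cv2.resize(a,(400,300),interpolation=3),cv2.resize(b,(400,300),interpolation=3)])
cv2.imwrite("pics/crop1.png",o)
E
```

```text
scene mug_center place_of [([160.0, 258.0], 0.84, [0.522, 0.349, 0.041])]
scene mug_center look_for [([158.0, 261.0], 0.58, [0.535, 0.353, 0.041])]
scene basket_in place_of [([288.0, 396.0], 0.69, [0.521, -0.196, 0.014]), ([161.0, 260.0], 0.55, [0.539, 0.37, 0.014])]
scene basket_in look_for [([279.0, 397.0], 0.74, [0.54, -0.18, 0.014])]
scene walnut_1 place_of []
scene walnut_1 look_for []
side mug_center place_of [([172.0, 292.0], 0.64, [0.512, 0.335, 0.041])]
side mug_center look_for [([172.0, 292.0], 0.67, [0.51, 0.335, 0.041])]
side basket_in place_of [([285.0, 374.0], 0.84, [0.509, -0.196, 0.014])]
side basket_in look_for [([271.0, 383.0], 0.71, [0.547, -0.166, 0.014])]
side walnut_1 place_of []
side walnut_1 look_for []
[0.53554384 0.15306702 0.041     ] [0.53764626 0.15116394 0.041     ]
```

View pics/crop1.png

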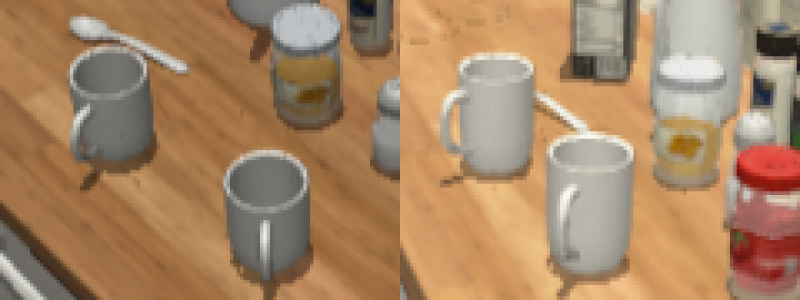

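The two mugs look alike and neither interior is visible, so I'll move the wrist camera over them to look inside.

```bash
python3 -m inch '-0.043 -0.025 -0.005 0 0.09; -0.085 -0.05 -0.02 0 0.09; -0.13 -0.075 -0.03 0 0.09; -0.17 -0.1 -0.04 0 0.09; -0.213 -0.125 -0.04 0 0.09' 60; python3 -m inch '-0.043 -0.025 0 0 0.09; -0.085 -0.05 0 0 0.09; -0.13 -0.075 0 0 0.09; -0.17 -0.1 0 0 0.09; -0.213 -0.125 0 0 0.09'
```

```text
clock: 2.0
position: [0.3562, 0.4103, 0.4463]
ee_rot: [0.487, 3.102, 0.004]
force: [1.1, 0.7, 0.1]
width: 0.982
gripper_force: 0.0
clock: 2.5
position: [0.5204, 0.2256, 0.445]
ee_rot: [0.487, 3.103, 0.001]
force: [0.6, 0.6, 0.1]
width: 0.979
gripper_force: 0.0
```

```bash
python3 - <<'E'
from h import *
s=arm.observe();print(s["clock"],np.round(s["position"],3),np.round(s["ee_rot"],3),np.round(s["force"],1))
im=arm.get_image("wrist");cv2.imwrite("pics/wrist1.png",im[:,:,::-1]);print(np.round(arm.get_calibration("wrist")["pose"],3).tolist())
for q,z in(("mug_center",.041),("walnut_1",.022)):
    print(q,[(np.round(d["point"],0).tolist(),round(d["conf"],2),np.round(onz("wrist",d["point"],z),3).tolist()) for d in arm.place_of("wrist",q)])
E
```

```text
2.5 [0.52  0.226 0.445] [4.870e-01 3.103e+00 1.000e-03] [0.6 0.6 0.1]
[[0.316, -0.912, -0.261, 0.456], [0.949, 0.303, 0.089, 0.241], [-0.002, -0.276, 0.961, 0.425], [0.0, 0.0, 0.0, 1.0]]
mug_center [([138.0, 415.0], 0.86, [0.525, 0.336, 0.041])]
walnut_1 [([141.0, 405.0], 0.84, [0.525, 0.332, 0.022]), ([130.0, 422.0], 0.63, [0.518, 0.356, 0.022])]
```

View pics/wrist1.png

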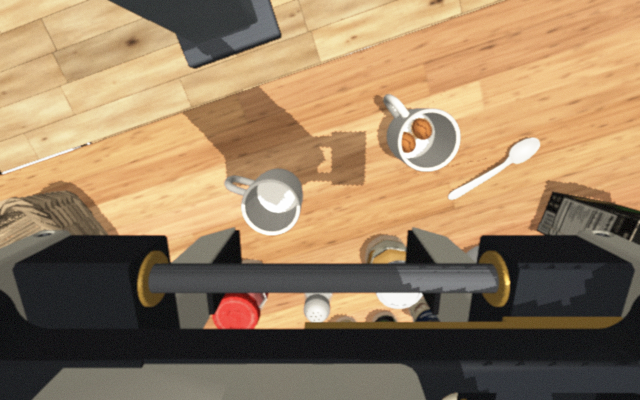

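The walnuts are in mug A, with its rim centre at about (139, 425) and its handle running out to about (97, 388). I'll fit the mug's pose against its silhouette.

```bash
cat >fit.py <<'E'
from h import *
from scipy.optimize import minimize
def model():
    t=np.linspace(0,2*np.pi,60)
    cup=[np.c_[34*np.cos(t),34*np.sin(t),0*t+z] for z in(0,82)]
    h=[np.array([[x,-r,z] for x in(-4,4) for r in(30,64) for z in zs]) for zs in((30,60),)]
    h.append(np.array([[x,-r,z] for x in(-4,4) for r in(30,58) for z in(14,72)]))
    return np.vstack(cup)/1e3,[a/1e3 for a in h]
def render(c,p,k):
    K=k["intrinsics"];P=np.array(k["pose"]);M=np.zeros((400,640),np.uint8);cup,hs=model()
    for a in[cup]+hs:
        w=a@R.from_euler("z",p[2]).as_matrix().T+[p[0],p[1],0]
        q=(w-P[:3,3])@P[:3,:3];uv=np.c_[q[:,0]/-q[:,2],-q[:,1]/-q[:,2]]*K[0,0]+[K[0,2],K[1,2]]
        cv2.fillConvexPoly(M,cv2.convexHull(np.round(uv*16).astype(np.int32)),1,shift=4)
    return M>0
def fit(c,q,p0):
    d=arm.silhouettes(c,q)[0];m=d["region"];k=arm.get_calibration(c)
    f=lambda p:1-(render(c,p,k)&m).sum()/(render(c,p,k)|m).sum()
    best=min((minimize(f,[p0[0],p0[1],a],method="Nelder-Mead",options=dict(initial_simplex=np.array([[p0[0],p0[1],a],[p0[0]+.01,p0[1],a],[p0[0],p0[1]+.01,a],[p0[0],p0[1],a+.3]]),xatol=1e-4,fatol=1e-4)) for a in p0[2]),key=lambda r:r.fun)
    return best.x,best.fun,d
E
python3 - <<'E'
from fit import *
ov=[]
for c in("wrist","side","scene"):
    im=arm.get_image(c).copy();x,f,d=fit(c,"mug_center",(.525,.336,np.arange(-3,3,.5)))
    print(c,np.round(x,4),"handle dir deg",np.degrees(x[2])-90,"1-IoU",round(f,3),d["conf"])
    if c=="wrist":
        print("rim",onz(c,(139,425),.082),"tip",onz(c,(98,388),.055))
print(arm.observe()["clock"])
for p in((308,395),(235,380),(258,448),(325,410),(287,350)): print(p,onz("scene",p,.085))
for c in("scene","side"):
    arm.get_image(c);m=arm.silhouettes(c,"basket_in")[0]["region"];np.save(f"bask_{c}.npy",m)
    q=cv2.convexHull(np.argwhere(m)[:,::-1].astype(np.int32));a=cv2.approxPolyDP(q,8,True)[:,0,::-1]
    print(c,[(v.tolist(),np.round(onz(c,v,.085)[:2],3).tolist(),np.round(onz(c,v,0)[:2],3).tolist()) for v in a])
E
```

```text
wrist [ 0.5148  0.351  -1.1504] handle dir deg -155.91065718890644 1-IoU 0.239 0.61
rim [0.51469728 0.34483518 0.082     ] tip [0.4626111  0.32293871 0.055     ]
side [ 0.5196  0.3472 -1.0906] handle dir deg -152.48544819447443 1-IoU 0.065 0.73
scene [ 0.5191  0.3467 -0.6283] handle dir deg -126.00179792897876 1-IoU 0.145 0.62
2.95
(308, 395) [ 0.44606018 -0.25142446  0.085     ]
(235, 380) [ 0.56087731 -0.09725889  0.085     ]
(258, 448) [ 0.62806771 -0.24454142  0.085     ]
(325, 410) [ 0.44059467 -0.29741811  0.085     ]
(287, 350) [ 0.4105383  -0.15317589  0.085     ]
scene [([282, 450], [0.581, -0.287], [0.636, -0.264]), ([328, 410], [0.436, -0.302], [0.476, -0.28]), ([297, 360], [0.41, -0.185], [0.447, -0.152]), ([265, 347], [0.445, -0.108], [0.486, -0.067]), ([232, 380], [0.567, -0.091], [0.621, -0.049])]
side [([304, 432], [0.522, -0.344], [0.593, -0.265]), ([326, 392], [0.443, -0.363], [0.496, -0.289]), ([322, 373], [0.422, -0.348], [0.47, -0.27]), ([279, 332], [0.404, -0.24], [0.449, -0.138]), ([237, 326], [0.442, -0.117], [0.496, 0.013]), ([221, 365], [0.542, -0.084], [0.618, 0.053]), ([228, 393], [0.583, -0.128], [0.667, -0.001]), ([269, 443], [0.592, -0.277], [0.678, -0.183])]
```

```bash
python3 -m inch '0.016 0.015 0.029 -0.15 0.09; 0.033 0.03 0.058 -0.3 0.09; 0.05 0.044 0.087 -0.45 0.09; 0.066 0.06 0.116 -0.6 0.09; 0.083 0.074 0.145 -0.75 0.09';  python3 -m inch '0 0 0 0 0.09; 0 0 0 0 0.09'; python3 - <<'E'
from fit import *
s=arm.observe();T=R.from_rotvec(s["ee_rot"]).as_matrix();print(np.round(s["position"],4),np.round(T,3).tolist())
im=arm.get_image("wrist").copy()
x,f,d=fit("wrist","mug_center",(.517,.3465,np.arange(-2,0.3,.3)));print(np.round(x,4),np.degrees(x[2])-90,round(f,3),len(arm.silhouettes("wrist","mug_center")))
c=cv2.findContours(render("wrist",x,arm.get_calibration("wrist")).astype(np.uint8),0,1)[0];cv2.drawContours(im,c,-1,(255,0,0),1)
c=cv2.findContours(d["region"].astype(np.uint8),0,1)[0];cv2.drawContours(im,c,-1,(0,255,0),1)
cv2.imwrite("pics/wrist2.png",im[:,:,::-1])
E
```

```text
clock: 3.65
position: [0.4626, 0.3243, 0.2989]
ee_rot: [-0.693, 3.064, 0.001]
force: [0.2, 0.1, 0.4]
width: 0.98
gripper_force: 0.0
clock: 3.85
position: [0.4631, 0.3233, 0.2994]
ee_rot: [0.681, -3.066, 0.001]
force: [0.7, -0.3, 1.0]
width: 0.981
gripper_force: 0.0
[0.4631 0.3233 0.2994] [[-0.906, -0.423, -0.001], [-0.423, 0.906, -0.001], [0.001, -0.0, -1.0]]
[ 0.5224  0.347  -1.164 ] -156.69261166494994 0.442 1
```

View pics/wrist2.png

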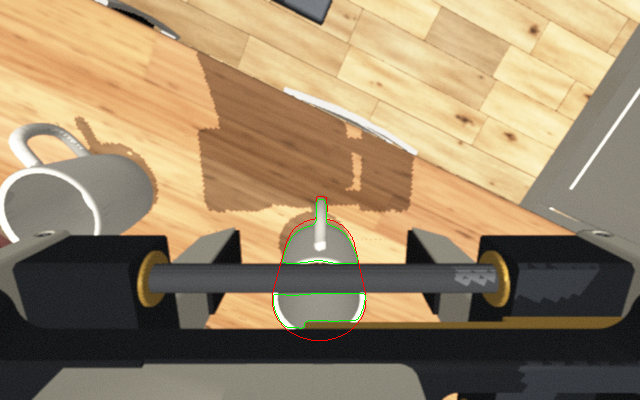

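The handle is centred between the fingers, at column 320 with its tip at row 197, and it lines up with the tool. I'll refit on the unoccluded rows only to fix the distance along the handle.

```bash
python3 - <<'E'
from fit import *
arm.get_image("wrist");m=arm.silhouettes("wrist","mug_center")[0]["region"];k=arm.get_calibration("wrist")
w=np.zeros((400,640),bool);w[150:258]=1
f=lambda p:1-(render("wrist",p,k)&m&w).sum()/((render("wrist",p,k)|m)&w).sum()
for s in((.515,.345,-1.1),(.522,.348,-1.15),(.519,.346,-1.3)):
    r=minimize(f,s,method="Nelder-Mead",options=dict(initial_simplex=np.array(s)+np.array([[0,0,0],[.006,0,0],[0,.006,0],[0,0,.2]])))
    p=r.x;q=R.from_euler("z",p[2]).inv().apply(np.r_[.4631-p[0],.3233-p[1],0]);print(np.round(p,4),round(r.fun,3),"TCP in mug frame",np.round(q,4))
E
```

```text
[ 0.5239  0.3492 -1.1512] 0.032 TCP in mug frame [-0.0011 -0.0661  0.    ]
[ 0.5239  0.3491 -1.1613] 0.037 TCP in mug frame [-0.0006 -0.0661  0.    ]
[ 0.5239  0.3492 -1.1519] 0.032 TCP in mug frame [-0.0011 -0.0661  0.    ]
```

```bash
python3 -m inch '-0.003 0 0.03 -0.01 0.09; -0.005 0 0.06 -0.02 0.09; -0.005 0 0.08 -0.02 0.09; -0.005 0 0.096 -0.02 0.09; -0.005 0 0.096 -0.02 0.09' && python3 -m inch '0 0 0 0 0.0; 0 0 0 0 0.0; 0 0 0 0 0; 0 0 0 0 0; 0 0 0 0 0' 40
```

```text
clock: 4.6
position: [0.4676, 0.3245, 0.2024]
ee_rot: [0.711, -3.058, 0.002]
force: [-0.2, -0.6, 0.1]
width: 0.98
gripper_force: 0.0
clock: 5.1
position: [0.4678, 0.3254, 0.2042]
ee_rot: [-0.713, 3.059, 0.001]
force: [0.4, -0.8, -0.5]
width: 0.595
gripper_force: 0.0
```

```bash
python3 -m inch '0 0 0 0 0.0; 0 0 0 0 0.0; 0 0 0 0 0; 0 0 0 0 0; 0 0 0 0 0' 60;python3 -m inch '0 0 0 0 0.0; 0 0 0 0 0.0; 0 0 0 0 0; 0 0 0 0 0; 0 0 0 0 0' 60; python3 - <<'E'
from h import *
a=[arm.get_image(c) for c in("side","wrist")]
cv2.imwrite("pics/g1.png",cv2.resize(np.vstack([cv2.resize(a[0][110:230,230:390],(640,480)),a[1][150:,:][:120]]),(800,750))[:600,:,::-1])
E
```

```text
clock: 5.6
position: [0.4678, 0.3253, 0.2037]
ee_rot: [-0.713, 3.06, -0.0]
force: [-0.3, 0.5, -0.2]
width: 0.163
gripper_force: 0.0
clock: 6.1
position: [0.4678, 0.3252, 0.2037]
ee_rot: [0.713, -3.06, 0.0]
force: [0.4, -0.3, -0.9]
width: 0.092
gripper_force: 59.7
```

View pics/g1.png

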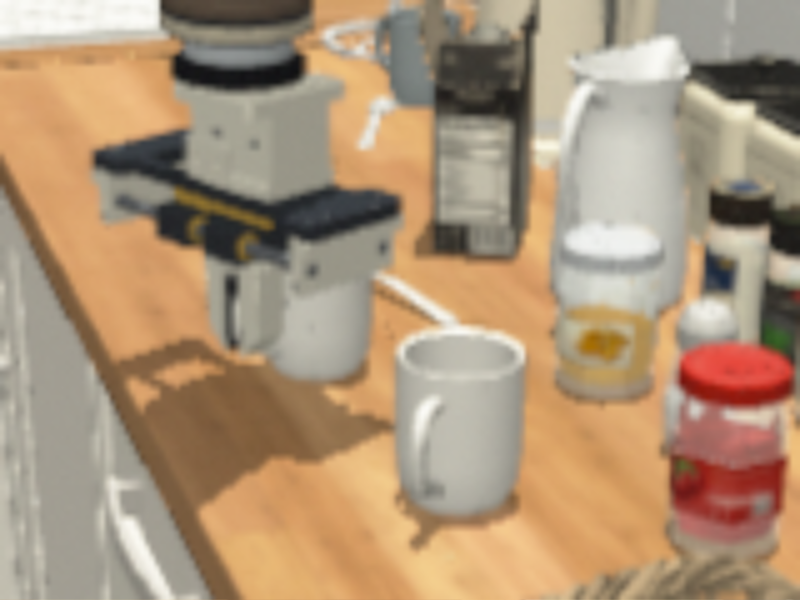

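The fingers hold the handle at 8.4 mm and 60 N. I'll lift it.

```bash
python3 -m inch '0 0 -0.015 0 0.0; 0 0 -0.04 0 0.0; 0 0 -0.075 0 0; 0 0 -0.11 0 0; 0 0 -0.14 0 0' 60;python3 - <<'E'
from h import *
s=arm.observe();print(np.round(s["force"],1),np.round(s["ft_torque"],2),s["width"])
a=arm.get_image("side")
cv2.imwrite("pics/g2.png",cv2.resize(a[60:220,210:410],(500,400))[:,:,::-1])
E
```

```text
clock: 6.7
position: [0.4673, 0.3254, 0.3451]
ee_rot: [0.714, -3.059, -0.0]
force: [1.4, 0.1, -3.8]
width: 0.094
gripper_force: 59.7
[ 1.4  0.1 -3.8] [ 0.1   0.15 -0.03] 0.0936389345058221
```

View pics/g2.png

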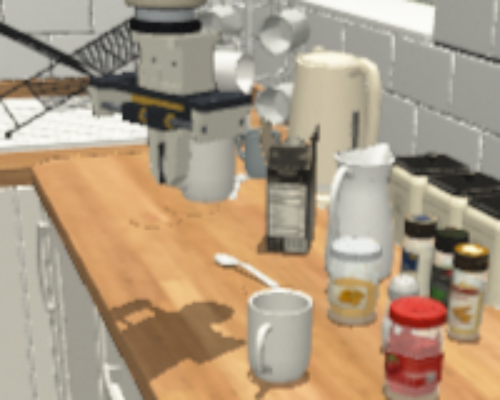

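```bash
python3 -m inch '0.012 -0.028 -0.004 0.13 0; 0.023 -0.057 -0.008 0.26 0; 0.035 -0.086 -0.012 0.4 0; 0.047 -0.115 -0.015 0.53 0; 0.058 -0.143 -0.015 0.66 0' 60; python3 -m inch '-0.008 -0.03 0 0.13 0; -0.017 -0.06 0 0.26 0; -0.025 -0.09 0 0.4 0; -0.034 -0.12 0 0.53 0; -0.042 -0.149 0 0.66 0' 60; python3 - <<'E'
from h import *
from scipy.optimize import minimize
def ren(c,p):
    k=arm.get_calibration(c);K=k["intrinsics"];P=np.array(k["pose"])
    t=np.linspace(0,2*np.pi,48);e=np.c_[np.sign(np.cos(t))*np.abs(np.cos(t))**.4*.0745,np.sign(np.sin(t))*np.abs(np.sin(t))**.4*.1075]
    a=np.vstack([np.c_[e*.92,0*t],np.c_[e,0*t+.085]])@R.from_euler("z",p[2]).as_matrix().T+[p[0],p[1],0]
    q=(a-P[:3,3])@P[:3,:3];uv=np.c_[q[:,0]/-q[:,2],q[:,1]/q[:,2]]*K[0,0]+[K[0,2],K[1,2]]
    M=np.zeros((400,640),np.uint8);cv2.fillConvexPoly(M,cv2.convexHull(np.round(uv*16).astype(np.int32)),1,shift=4);return M>0
ms={c:np.load(f"bask_{c}.npy") for c in("scene","side")}
for cs in(("scene",),("side",),("scene","side")):
    f=lambda p:sum(1-(ren(c,p)&ms[c]).sum()/(ren(c,p)|ms[c]).sum() for c in cs)
    r=minimize(f,[.512,-.197,.05],method="Nelder-Mead",options=dict(initial_simplex=np.array([.512,-.197,.05])+np.array([[0,0,0],[.01,0,0],[0,.01,0],[0,0,.2]])));print(cs,np.round(r.x,3),round(r.fun,3))
E
```

```text
clock: 7.25
position: [0.4786, 0.1702, 0.3587]
ee_rot: [-0.325, -3.124, -0.0]
force: [0.4, -0.6, -3.0]
width: 0.093
gripper_force: 59.8
clock: 7.75
position: [0.4898, 0.0159, 0.3584]
ee_rot: [-1.319, -2.85, 0.0]
force: [0.1, 0.2, -3.6]
width: 0.099
gripper_force: 59.8
('scene',) [ 0.52  -0.189  0.083] 0.077
('side',) [ 0.523 -0.186  0.133] 0.071
('scene', 'side') [ 0.522 -0.188  0.105] 0.155
```

```bash
python3 -m inch '-0.026 -0.016 0 0.12 0; -0.051 -0.032 0 0.24 0; -0.077 -0.048 0 0.36 0; -0.103 -0.064 0 0.48 0; -0.128 -0.079 0 0.6 0' 60; python3 -m inch '0 0 0 0 0; 0 0 0 0 0' 35; python3 - <<'E'
from h import *
s=arm.observe();print(np.round(s["force"],1),np.round(s["ft_torque"],3),s["width"])
a=arm.get_image("side");b=arm.get_image("scene")
cv2.imwrite("pics/g3.png",np.hstack([cv2.resize(a[150:350,280:480],(400,400)),cv2.resize(b[150:350,300:500],(400,400))])[:,:,::-1])
E
```

```text
clock: 8.25
position: [0.5134, -0.1325, 0.3583]
ee_rot: [-2.102, -2.334, 0.0]
force: [1.1, 0.3, -4.7]
width: 0.097
gripper_force: 59.8
clock: 8.45
position: [0.5134, -0.1317, 0.3582]
ee_rot: [-2.097, -2.338, 0.001]
force: [0.6, 0.0, -4.1]
width: 0.098
gripper_force: 34.9
[ 0.6  0.  -4.1] [ 0.208  0.058 -0.027] 0.09754594818992682
```

View pics/g3.png

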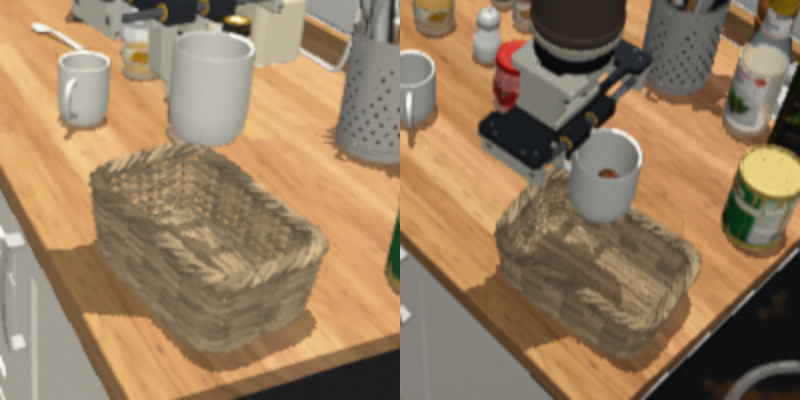

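The mug is upright over the near end of the basket, with a walnut visible inside. I'll ease the grip in steps so the mug swings down about the pinch.

```bash
for i in 1; do python3 -m inch '0 0 0 0 0; 0 0 0 0 0; 0 0 0 0 0' 20; python3 -c "
from h import *;print(np.round(arm.observe()['ft_torque'],3))"; python3 -m inch '0 0 0 0 0; 0 0 0 0 0; 0 0 0 0 0' 14;python3 -c "
from h import *;print(np.round(arm.observe()['ft_torque'],3))";  python3 -m inch '0 0 0 0 0; 0 0 0 0 0; 0 0 0 0 0' 10;python3 -c "
from h import *;print(np.round(arm.observe()['ft_torque'],3))"; done
```

```text
clock: 8.85
position: [0.5136, -0.131, 0.3587]
ee_rot: [-2.096, -2.34, -0.0]
force: [-0.4, 0.3, -3.2]
width: 0.097
gripper_force: 20.0
[ 0.067  0.03  -0.005]
clock: 9.15
position: [0.5136, -0.1315, 0.3587]
ee_rot: [-2.097, -2.339, -0.0]
force: [-0.1, 1.0, -3.1]
width: 0.099
gripper_force: 14.0
[ 0.091  0.059 -0.04 ]
clock: 9.45
position: [0.5136, -0.1316, 0.3587]
ee_rot: [2.097, 2.339, 0.0]
force: [-0.2, -0.3, -3.0]
width: 0.098
gripper_force: 10.0
[0.013 0.011 0.04 ]
```

It appears to have swung already, so I'll look.

```bash
python3 - <<'E'
from h import *
a=arm.get_image("side");b=arm.get_image("scene")
cv2.imwrite("pics/g4.png",np.hstack([cv2.resize(a[150:350,280:480],(400,400)),cv2.resize(b[150:350,300:500],(400,400))])[:,:,::-1])
for c in("side","scene"):
    arm.get_image(c);print(c,[(np.round(d["point"]).tolist(),round(d["conf"],2)) for d in arm.look_for(c,"walnut_1")])
E
```

```text
side []
scene []
```

View pics/g4.png

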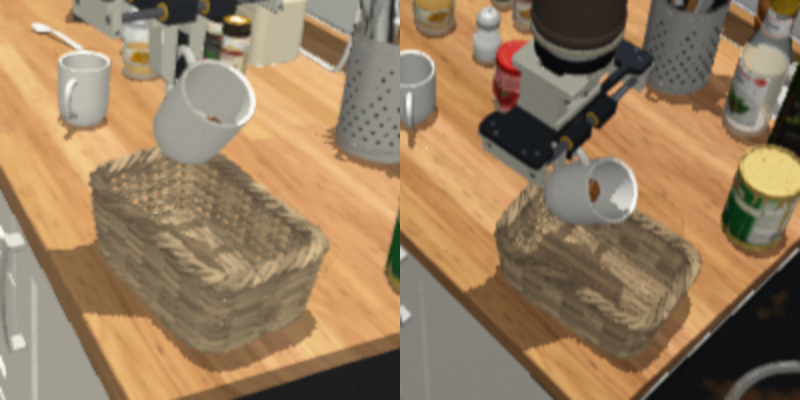

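```bash
python3 -m inch '0 0 0 0 0; 0 0 0 0 0; 0 0 0 0 0' 7;  python3 -m inch '0 0 0 0 0; 0 0 0 0 0; 0 0 0 0 0' 5; python3 - <<'E'
from h import *
b=arm.get_image("scene");a=arm.get_image("side")
cv2.imwrite("pics/g5.png",np.hstack([cv2.resize(a[150:350,280:480],(400,400)),cv2.resize(b[150:350,300:500],(400,400))])[:,:,::-1])
print(arm.observe()["force"],arm.observe()["ft_torque"])
E
```

```text
clock: 10.05
position: [0.5136, -0.1316, 0.3587]
ee_rot: [2.097, 2.339, 0.0]
force: [-0.5, -0.2, -4.0]
width: 0.099
gripper_force: 7.0
clock: 10.35
position: [0.5136, -0.1315, 0.3587]
ee_rot: [-2.097, -2.339, -0.0]
force: [0.2, 0.9, -3.3]
width: 0.099
gripper_force: 5.0
[-0.25370859 -0.17560851 -3.6313894 ] [-0.09735439 -0.00113569  0.02724583]
```

View pics/g5.png

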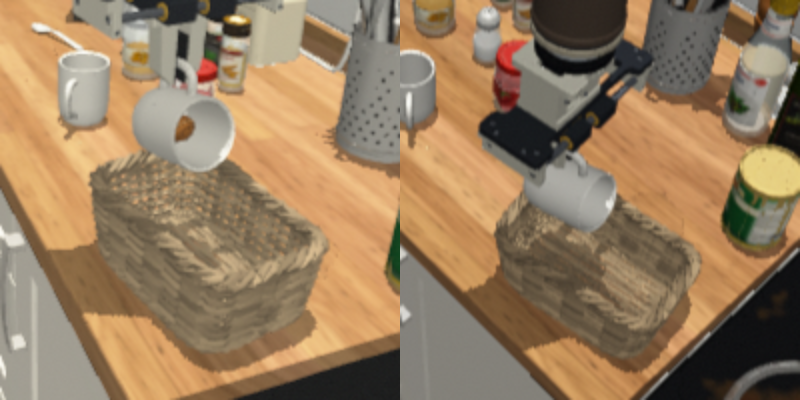

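The mug hangs at about 90° with its mouth over the basket and the walnuts still inside. That is my tenth picture, so I work numerically from here. I'll lower it so the mug's bottom end rests on the near rim and tips it further.

```bash
cat >w.py <<'E'
from h import *
def rep():
    s=[]
    for c in("scene","side","wrist"):
        arm.get_image(c)
        for n in("look_for","place_of"):
            print(c,n,[(np.round(d["point"]).tolist(),round(d["conf"],2)) for d in getattr(arm,n)(c,"walnut_1")])
        d=arm.silhouettes(c,"mug_center")
        for e in d[:1]:
            m=e["region"];ys,xs=np.nonzero(m);print("  mug",c,round(e["conf"],2),"rows",ys.min(),ys.max(),"cols",xs.min(),xs.max(),"area",m.sum())
        s.append(arm.observe())
    print("F",np.mean([x["force"] for x in s],0).round(2),"T",np.mean([x["ft_torque"] for x in s],0).round(3),"w",round(s[-1]["width"],3),"t",s[-1]["clock"])
if __name__=="__main__": rep()
E
python3 w.py; python3 -m inch '0 0 0.01 0 0; 0 0 0.02 0 0; 0 0 0.025 0 0; 0 0 0.03 0 0; 0 0 0.03 0 0' 8; python3 -m inch '0 0 0.003 0 0; 0 0 0.006 0 0; 0 0 0.009 0 0; 0 0 0.012 0 0; 0 0 0.012 0 0' 8; python3 w.py
```

```text
scene look_for []
scene place_of []
  mug scene 0.71 rows 225 265 cols 362 407 area 1165
side look_for [([213.0, 370.0], 0.63)]
side place_of [([214.0, 366.0], 0.42)]
  mug side 0.88 rows 180 235 cols 346 397 area 1651
wrist look_for []
wrist place_of []
  mug wrist 0.87 rows 179 319 cols 273 374 area 5985
F [ 0.17  0.71 -3.13] T [-0.056  0.072  0.033] w 0.097 t 11.05
clock: 11.55
position: [0.5134, -0.1315, 0.3278]
ee_rot: [-2.097, -2.338, 0.001]
force: [-0.5, -0.6, -3.0]
width: 0.099
gripper_force: 8.0
clock: 12.05
position: [0.5135, -0.1315, 0.3163]
ee_rot: [-2.097, -2.339, 0.0]
force: [0.3, -1.0, -2.9]
width: 0.099
gripper_force: 8.0
scene look_for []
scene place_of []
  mug scene 0.73 rows 239 276 cols 361 405 area 1009
side look_for []
side place_of [([232.0, 367.0], 0.53)]
  mug side 0.69 rows 201 255 cols 345 394 area 1616
wrist look_for []
wrist place_of []
  mug wrist 0.71 rows 179 320 cols 273 375 area 6270
F [-0.59 -0.   -3.52] T [-0.044  0.047  0.015] w 0.098 t 12.65
```

No contact yet. I'll fit the hinge angle to the mug silhouettes.

```bash
cat >ang.py <<'E'
from w import *
from scipy.optimize import minimize
t=np.linspace(0,2*np.pi,60)
CUP=np.vstack([np.c_[.034*np.cos(t),.034*np.sin(t),0*t+z] for z in(0,.082)])
def pts(th,r,h,s):
    T=R.from_rotvec(s["ee_rot"]);pin=np.array(s["position"])+T.apply([0,0,.159])
    X=T.apply([1,0,0]);d=-X; Y=T.apply([0,1,0]);Z=np.array([0,0,1.])
    c,si=np.cos(th),np.sin(th);d2=d*c-Z*si;z2=d*si+Z*c
    return lambda a:pin+np.outer(a[:,0],Y)+np.outer(r+a[:,1],d2)+np.outer(a[:,2]-h,z2)
def ren(c,f):
    k=arm.get_calibration(c);K=k["intrinsics"];P=np.array(k["pose"]);q=(f(CUP)-P[:3,3])@P[:3,:3]
    uv=np.c_[q[:,0]/-q[:,2],q[:,1]/q[:,2]]*K[0,0]+[K[0,2],K[1,2]]
    M=np.zeros((400,640),np.uint8);cv2.fillConvexPoly(M,cv2.convexHull(np.round(uv*16).astype(np.int32)),1,shift=4);return M>0
def angle():
    s=arm.observe();ms={}
    for c in("scene","side"):
        arm.get_image(c);d=arm.silhouettes(c,"mug_center")
        if d: ms[c]=cv2.morphologyEx(d[0]["region"].astype(np.uint8),cv2.MORPH_OPEN,np.ones((5,5)))>0
    def cost(p):
        f=pts(*p,s);return sum(1-(ren(c,f)&m).sum()/(ren(c,f)|m).sum() for c,m in ms.items())
    b=min((minimize(cost,(a,.058,.043),method="Nelder-Mead",options=dict(initial_simplex=np.array([[a,.058,.043],[a+.2,.058,.043],[a,.066,.043],[a,.058,.05]]))) for a in(0,.5,1,1.5,2,2.5)),key=lambda r:r.fun)
    f=pts(*b.x,s);e=f(np.array([[0,.034,0],[0,.034,.082],[0,-.034,0],[0,-.034,.082]]))
    print("angle deg",np.degrees(b.x[0]).round(1),"r,h",b.x[1:].round(4),"cost",round(b.fun,3),list(ms),"\n corners far-bottom,far-rim,near-bottom,near-rim",e.round(3).tolist(),"t",s["clock"])
if __name__=="__main__": angle()
E
python3 ang.py
```

```text
angle deg 73.8 r,h [0.0619 0.0468] cost 0.455 ['scene', 'side'] 
 corners far-bottom,far-rim,near-bottom,near-rim [[0.512, -0.114, 0.053], [0.52, -0.192, 0.075], [0.51, -0.095, 0.118], [0.518, -0.173, 0.141]] t 12.65
```

```bash
python3 -m inch '0 0 -0.025 0 0; 0 0 -0.045 0 0; 0.02 0 -0.045 0 0; 0.02 0 -0.025 0 0; 0.02 0 -0.012 0 0' 8; python3 -m inch '0 0 0.004 0 0; 0 0 0.007 0 0; 0 0 0.01 0 0; 0 0 0.012 0 0; 0 0 0.012 0 0' 7; python3 ang.py; python3 w.py
```

```text
clock: 13.35
position: [0.5126, -0.1118, 0.3295]
ee_rot: [2.094, 2.337, 0.004]
force: [1.1, -4.0, 8.5]
width: 0.098
gripper_force: 8.3
clock: 13.85
position: [0.5113, -0.1118, 0.3165]
ee_rot: [-2.097, -2.339, 0.001]
force: [2.2, -0.8, -0.2]
width: 0.098
gripper_force: 10.1
angle deg 91.4 r,h [0.0583 0.0436] cost 0.63 ['scene', 'side'] 
 corners far-bottom,far-rim,near-bottom,near-rim [[0.506, -0.066, 0.066], [0.515, -0.148, 0.064], [0.506, -0.068, 0.134], [0.515, -0.149, 0.132]] t 13.85
scene look_for []
scene place_of []
side look_for []
side place_of []
  mug side 0.98 rows 194 247 cols 337 383 area 1598
wrist look_for []
wrist place_of []
  mug wrist 0.78 rows 150 320 cols 270 377 area 9050
F [ 0.35 -1.75 -0.35] T [-0.519 -0.077 -0.029] w 0.095 t 14.65
```

```bash
python3 -m inch '0 0 0.004 0 0; 0 0 0.008 0 0; 0 0 0.012 0 0; 0 0 0.012 0 0; 0 0 0.012 0 0' 7; sed -i 's/for c in("scene","side"):\n        arm.get_image(c);d=/&/; s/def angle():/def angle(cs=("side",)):/; 0,/for c in("scene","side"):/s//for c in cs:/' ang.py; python3 ang.py; python3 w.py
```

```text
clock: 15.15
position: [0.5113, -0.1118, 0.3044]
ee_rot: [-2.097, -2.339, 0.001]
force: [0.3, -2.4, -0.4]
width: 0.096
gripper_force: 8.5
angle deg 64.7 r,h [0.0444 0.0641] cost 0.364 ['side'] 
 corners far-bottom,far-rim,near-bottom,near-rim [[0.509, -0.087, 0.047], [0.517, -0.161, 0.082], [0.505, -0.059, 0.109], [0.513, -0.132, 0.144]] t 15.15
scene look_for []
scene place_of []
side look_for []
side place_of []
  mug side 0.96 rows 203 239 cols 337 382 area 1012
wrist look_for []
wrist place_of []
  mug wrist 0.78 rows 150 321 cols 270 378 area 9106
F [ 0.32 -2.21 -1.49] T [-0.646  0.096  0.036] w 0.101 t 15.85
```

```bash
cat >ang2.py <<'E'
from ang import *
def curve(rh=(.060,.044)):
    s=arm.observe();tot=0
    ths=np.arange(0,171,10)
    for c in("scene","side","wrist"):
        arm.get_image(c);d=arm.silhouettes(c,"mug_center");b=arm.silhouettes(c,"basket_in")
        if not d: print(c,"none");continue
        m=d[0]["region"];v=np.ones_like(m)
        if b: v=~b[0]["region"]
        if c=="wrist": v[262:]=0
        C=[1-(ren(c,pts(np.radians(a),*rh,s))&m&v).sum()/max(1,((ren(c,pts(np.radians(a),*rh,s))|m)&v).sum()) for a in ths]
        print(c,len(d),(m&v).sum(),np.round(C,2).tolist())
    print(ths.tolist())
if __name__=="__main__": curve()
E
python3 ang2.py
```

```text
scene 1 737 [0.67, 0.57, 0.46, 0.31, 0.18, 0.11, 0.18, 0.24, 0.31, 0.38, 0.53, 0.7, 0.79, 0.86, 0.92, 0.97, 1.0, 1.0]
side 1 1071 [0.73, 0.7, 0.65, 0.6, 0.53, 0.44, 0.34, 0.23, 0.17, 0.22, 0.34, 0.44, 0.53, 0.61, 0.72, 0.82, 0.88, 0.93]
wrist 1 8604 [1.0, 0.98, 0.96, 0.93, 0.83, 0.71, 0.6, 0.49, 0.37, 0.23, 0.25, 0.36, 0.45, 0.54, 0.64, 0.74, 0.8, 0.74]
[0, 10, 20, 30, 40, 50, 60, 70, 80, 90, 100, 110, 120, 130, 140, 150, 160, 170]
```

```bash
cat >bas.py <<'E'
from h import *
from scipy.optimize import minimize
def ren(c,p):
    k=arm.get_calibration(c);K=k["intrinsics"];P=np.array(k["pose"])
    t=np.linspace(0,2*np.pi,48);e=np.c_[np.sign(np.cos(t))*np.abs(np.cos(t))**.4*.0745,np.sign(np.sin(t))*np.abs(np.sin(t))**.4*.1075]
    a=np.vstack([np.c_[e*p[3],0*t],np.c_[e,0*t+.085]])@R.from_euler("z",p[2]).as_matrix().T+[p[0],p[1],0]
    q=(a-P[:3,3])@P[:3,:3];uv=np.c_[q[:,0]/-q[:,2],q[:,1]/q[:,2]]*K[0,0]+[K[0,2],K[1,2]]
    M=np.zeros((400,640),np.uint8);cv2.fillConvexPoly(M,cv2.convexHull(np.round(uv*16).astype(np.int32)),1,shift=4);return M>0
def go(ms,vs,tag):
    f=lambda p:sum(1-(ren(c,p)&m&vs[c]).sum()/((ren(c,p)|m)&vs[c]).sum() for c,m in ms.items())
    b=np.array([.518,-.19,.1,.9]);r=minimize(f,b,method="Nelder-Mead",options=dict(maxiter=600,initial_simplex=b+np.vstack([np.zeros(4),np.diag([.01,.015,.1,.05])])))
    print(tag,r.x.round(3),round(r.fun/len(ms),3))
if __name__=="__main__":
    one=np.ones((400,640),bool);go({c:np.load(f"bask_{c}.npy") for c in("scene","side")},dict(scene=one,side=one),"before")
    ms,vs={},{}
    for c in("scene","side"):
        arm.get_image(c);ms[c]=arm.silhouettes(c,"basket_in")[0]["region"];m=arm.silhouettes(c,"mug_center");vs[c]=~m[0]["region"] if m else one
        go({c:ms[c]},vs,c)
    go(ms,vs,"now");print(arm.observe()["clock"])
E
python3 bas.py
```

```text
before [ 0.519 -0.193  0.155  0.846] 0.044
scene [ 0.528 -0.161  0.458  0.766] 0.152
side [ 0.539 -0.137  0.932  0.734] 0.096
now [ 0.529 -0.157  0.487  0.751] 0.195
16.6
```

The basket seems to have been nudged towards +y. I'll raise the mug clear and measure again.

```bash
python3 -m inch '0 0 -0.015 0 0; 0 0 -0.035 0 0; 0 0 -0.06 0 0; 0 0 -0.08 0 0; 0 0 -0.08 0 0' 10; python3 bas.py; python3 ang2.py; python3 w.py
```

```text
clock: 17.1
position: [0.5121, -0.1116, 0.3867]
ee_rot: [2.095, 2.338, 0.005]
force: [1.0, -0.9, -4.1]
width: 0.099
gripper_force: 10.0
before [ 0.519 -0.193  0.155  0.846] 0.044
scene [ 0.513 -0.175  0.223  0.799] 0.038
side [ 0.517 -0.176  0.209  0.836] 0.032
now [ 0.516 -0.175  0.2    0.836] 0.038
17.4
scene 1 941 [0.78, 0.73, 0.66, 0.58, 0.47, 0.38, 0.34, 0.32, 0.34, 0.4, 0.56, 0.71, 0.8, 0.87, 0.92, 0.97, 0.99, 1.0]
side 1 1702 [0.75, 0.67, 0.6, 0.52, 0.47, 0.44, 0.4, 0.32, 0.22, 0.24, 0.38, 0.5, 0.6, 0.69, 0.77, 0.85, 0.9, 0.94]
wrist 1 7656 [1.0, 0.98, 0.95, 0.92, 0.8, 0.67, 0.55, 0.42, 0.31, 0.25, 0.31, 0.43, 0.51, 0.6, 0.69, 0.78, 0.85, 0.79]
[0, 10, 20, 30, 40, 50, 60, 70, 80, 90, 100, 110, 120, 130, 140, 150, 160, 170]
scene look_for []
scene place_of []
  mug scene 0.69 rows 212 251 cols 352 397 area 959
side look_for []
side place_of []
  mug side 0.69 rows 161 217 cols 339 388 area 1718
wrist look_for []
wrist place_of []
  mug wrist 0.95 rows 159 321 cols 271 377 area 8098
F [-0.04  0.26 -3.71] T [-0.108  0.079  0.024] w 0.099 t 18.45
```

The mug hangs at about 85°, mouth nearly level, and it is clear of the basket. Pressing on the rim only slides the loose basket. Instead I'll lock the angle with a hard grip and jerk the mug backwards so the walnuts stay behind and drop in.

```bash
cat >brown.py <<'E'
from h import *
def brown():
    for c in("scene","side"):
        im=arm.get_image(c);d=arm.silhouettes(c,"mug_center")
        if not d: print(c,"no mug");continue
        m=d[0]["region"].astype(np.uint8);cs=max(cv2.findContours(m,0,1)[0],key=cv2.contourArea)
        h=np.zeros_like(m);cv2.fillConvexPoly(h,cv2.convexHull(cs),1);h=cv2.erode(h,np.ones((5,5)))
        hsv=cv2.cvtColor(im,cv2.COLOR_RGB2HSV);b=(h>0)&(hsv[...,1]>90)
        p=np.argwhere(b);print(c,"brown px in mug",len(p),p.mean(0).round(0) if len(p) else "")
if __name__=="__main__": brown()
E
python3 brown.py
python3 -m inch '-0.025 0 0.01 0 0; -0.05 0 0.015 0 0; -0.075 0 0.02 0 0; -0.1 0 0.02 0 0; -0.1 0 0.02 0 0' 60; python3 brown.py; python3 -m inch '0.05 0 0 0 0; 0.1 0 0 0 0; 0.15 0 0 0 0; 0.15 0 0 0 0; 0.15 0 0 0 0' 60; python3 brown.py; python3 w.py
```

```text
scene brown px in mug 0 
side brown px in mug 19 [186. 372.]
clock: 19.15
position: [0.5218, -0.2149, 0.3649]
ee_rot: [2.101, 2.333, -0.003]
force: [-0.6, 0.1, -4.3]
width: 0.093
gripper_force: 60.0
scene brown px in mug 0 
side brown px in mug 19 [211. 409.]
clock: 19.85
position: [0.5059, -0.0593, 0.3649]
ee_rot: [-2.09, -2.345, -0.001]
force: [-0.5, -0.3, -2.6]
width: 0.094
gripper_force: 60.0
scene brown px in mug 0 
side brown px in mug 1 [179. 361.]
scene look_for [([278.0, 383.0], 0.59)]
scene place_of [([282.0, 381.0], 0.61)]
  mug scene 0.83 rows 205 244 cols 335 379 area 964
side look_for [([263.0, 374.0], 0.5)]
side place_of [([263.0, 375.0], 0.54), ([276.0, 372.0], 0.34)]
  mug side 0.61 rows 164 216 cols 327 372 area 1444
wrist look_for []
wrist place_of []
  mug wrist 0.93 rows 159 321 cols 271 376 area 8169
F [ 0.59  0.06 -3.36] T [-0.13   0.062 -0.   ] w 0.091 t 20.65
```

It worked: brown in the mug's mouth fell from 19 px to 1, and the network now sees walnuts in the basket. I'll check that both are there.

```bash
python3 - <<'E'
from h import *
for i in range(2):
  for c in("scene","side"):
    arm.get_image(c)
    for n in("place_of","silhouettes"):
        for d in getattr(arm,n)(c,"walnut_1"): print(c,n,np.round(d["point"]),round(d["conf"],2),onz(c,d["point"],.026).round(3), d["region"].sum() if "region" in d else "")
print(arm.observe()["clock"])
E
```

```text
scene place_of [266. 385.] 0.61 [ 0.538 -0.141  0.026] 
scene place_of [289. 397.] 0.44 [ 0.514 -0.203  0.026] 
scene silhouettes [289. 398.] 0.45 [ 0.516 -0.204  0.026] 89
scene silhouettes [267. 385.] 0.44 [ 0.539 -0.143  0.026] 87
side place_of [263. 374.] 0.49 [ 0.534 -0.149  0.026] 
side silhouettes [264. 375.] 0.65 [ 0.534 -0.153  0.026] 103
scene place_of [289. 399.] 0.65 [ 0.517 -0.207  0.026] 
scene place_of [268. 386.] 0.54 [ 0.537 -0.148  0.026] 
21.25
```

Both walnuts are in the basket, at about (0.537, -0.147) and (0.516, -0.205). Next I carry the mug to a free area. There I'll set its lower bottom edge on the worktop and move the pinch over that edge to turn the mug upright.

```bash
python3 -m inch '0.03 0 -0.015 0 0; 0.07 -0.004 -0.02 0 0; 0.115 -0.007 -0.02 0 0; 0.16 -0.009 -0.02 0 0; 0.2 -0.011 -0.02 0 0' 60;  python3 -m inch '0.03 -0.002 0 0 0; 0.06 -0.004 0 0 0; 0.083 -0.005 0.01 0 0; 0.083 -0.005 0.03 0 0; 0.083 -0.005 0.06 0 0' 60; python3 ang2.py;python3 ang.py; python3 - <<'E'
from h import *
print(onz("wrist",(0,0),0)[:2]); s=arm.observe();print(np.round(s["position"],4))
E
```

```text
clock: 21.75
position: [0.4727, 0.1378, 0.3849]
ee_rot: [-2.096, -2.34, -0.001]
force: [1.1, -0.1, -2.9]
width: 0.094
gripper_force: 60.0
clock: 22.25
position: [0.4597, 0.219, 0.3252]
ee_rot: [2.094, 2.341, 0.005]
force: [0.7, -0.4, -4.4]
width: 0.094
gripper_force: 60.0
scene 1 875 [0.68, 0.64, 0.6, 0.56, 0.5, 0.43, 0.36, 0.29, 0.22, 0.26, 0.39, 0.53, 0.65, 0.76, 0.82, 0.88, 0.93, 0.97]
side 1 803 [0.73, 0.64, 0.55, 0.46, 0.4, 0.38, 0.34, 0.27, 0.19, 0.2, 0.29, 0.4, 0.5, 0.6, 0.71, 0.8, 0.89, 0.93]
wrist 1 7712 [1.0, 0.97, 0.95, 0.91, 0.79, 0.66, 0.54, 0.41, 0.32, 0.37, 0.47, 0.54, 0.6, 0.67, 0.75, 0.82, 0.88, 0.84]
[0, 10, 20, 30, 40, 50, 60, 70, 80, 90, 100, 110, 120, 130, 140, 150, 160, 170]
angle deg 84.3 r,h [0.0607 0.047 ] cost 0.139 ['side'] 
 corners far-bottom,far-rim,near-bottom,near-rim [[0.456, 0.255, 0.068], [0.465, 0.174, 0.076], [0.455, 0.262, 0.136], [0.464, 0.181, 0.144]] t 22.7
[0.16626004 0.34836453]
[0.4596 0.2176 0.3255]
```

```bash
python3 -m inch '0 0 0.02 0 0; 0 0 0.04 0 0; 0 0 0.055 0 0; 0 0 0.063 0 0; 0 0 0.063 0 0' 60; python3 -m inch '0 0 0.002 0 0; 0 0 0.004 0 0; 0 0 0.004 0 0' 7; python3 -c "
from h import *
print(np.mean([arm.observe()['force'] for i in range(1)],0))"
```

```text
clock: 23.3
position: [0.4592, 0.2175, 0.2612]
ee_rot: [-2.097, -2.339, 0.002]
force: [-0.2, 1.4, -2.8]
width: 0.092
gripper_force: 60.0
clock: 23.6
position: [0.4595, 0.2177, 0.2581]
ee_rot: [2.097, 2.339, 0.001]
force: [0.3, 0.4, -3.4]
width: 0.096
gripper_force: 7.0
[ 0.34949105  0.35231198 -3.42876345]
```

```bash
python3 -m inch '0 0 0.003 0 0; 0.02 0 0.003 0 0; 0.04 0 0.003 0 0; 0.05 0 0.003 0 0; 0.05 0 0.003 0 0' 6; python3 ang.py; python3 ang2.py
```

```text
clock: 24.1
position: [0.4536, 0.2688, 0.2547]
ee_rot: [-2.094, -2.342, -0.001]
force: [0.3, -1.1, -3.0]
width: 0.095
gripper_force: 6.0
angle deg 83.3 r,h [0.059 0.044] cost 0.144 ['side'] 
 corners far-bottom,far-rim,near-bottom,near-rim [[0.45, 0.302, -0.002], [0.459, 0.221, 0.008], [0.449, 0.309, 0.066], [0.458, 0.228, 0.075]] t 24.1
scene 1 719 [0.66, 0.62, 0.57, 0.54, 0.48, 0.41, 0.34, 0.27, 0.25, 0.29, 0.43, 0.57, 0.68, 0.78, 0.84, 0.9, 0.94, 0.97]
side 1 738 [0.67, 0.57, 0.48, 0.4, 0.36, 0.36, 0.34, 0.27, 0.19, 0.21, 0.3, 0.39, 0.49, 0.6, 0.7, 0.8, 0.87, 0.91]
wrist 1 7166 [1.0, 0.98, 0.95, 0.93, 0.82, 0.68, 0.55, 0.43, 0.33, 0.39, 0.49, 0.57, 0.62, 0.68, 0.75, 0.82, 0.87, 0.83]
[0, 10, 20, 30, 40, 50, 60, 70, 80, 90, 100, 110, 120, 130, 140, 150, 160, 170]
```

```bash
python3 -m inch '0 0 -0.006 0 0; -0.03 0 -0.006 0 0; -0.06 0 -0.006 0 0; -0.06 0 0 0 0; -0.06 0 0.002 0 0' 10; python3 -m inch '0.02 0 0.004 0 0; 0.06 0 0.004 0 0; 0.1 0 0.003 0 0; 0.1 0 0.003 0 0' 4.5; python3 ang.py
```

```text
clock: 25.15
position: [0.4605, 0.2071, 0.2528]
ee_rot: [-2.099, -2.337, -0.0]
force: [-0.6, 1.3, -3.8]
width: 0.097
gripper_force: 10.0
clock: 25.55
position: [0.4478, 0.3153, 0.2502]
ee_rot: [-2.084, -2.347, -0.007]
force: [-0.2, 3.5, 5.7]
width: 0.102
gripper_force: 4.5
angle deg 74.0 r,h [0.0625 0.0619] cost 0.167 ['side'] 
 corners far-bottom,far-rim,near-bottom,near-rim [[0.444, 0.349, -0.018], [0.453, 0.271, 0.004], [0.442, 0.368, 0.047], [0.451, 0.289, 0.069]] t 25.55
```

```bash
cat >ang3.py <<'E'
from ang import *
def go():
    s=arm.observe();D={}
    for c in("scene","side"):
        arm.get_image(c);d=arm.silhouettes(c,"mug_center")
        if d:
            m=cv2.morphologyEx(d[0]["region"].astype(np.uint8),cv2.MORPH_OPEN,np.ones((7,7)));D[c]=m>0
    C=np.array([[0,.034,0],[0,.034,.082],[0,-.034,0],[0,-.034,.082]])
    def cost(p):
        f=pts(*p,s);zmin=f(C)[:,2].min()
        # occluders only remove pixels: model-outside-mask is cheap, mask-outside-model dear
        return sum(((ren(c,f)&~m).sum()*.5+2*(m&~ren(c,f)).sum())/m.sum() for c,m in D.items())+100*max(0,-zmin-.001)+200*((p[1]-.06)**2+(p[2]-.044)**2)/.01
    b=min((minimize(cost,(a,.06,.044),method="Nelder-Mead",options=dict(initial_simplex=np.array([[a,.06,.044],[a+.2,.06,.044],[a,.066,.044],[a,.06,.05]]))) for a in np.arange(0,2.2,.3)),key=lambda r:r.fun)
    print("angle",np.degrees(b.x[0]).round(1),"r,h",b.x[1:].round(4),"cost",round(b.fun,3),"zmin",pts(*b.x,s)(C)[:,2].round(3),"F",np.round(s["force"],1),"pinch z",round(s["position"][2]-.159,4),"y",round(s["position"][1],3),"t",s["clock"])
go()
E
python3 ang3.py
```

```text
angle 89.8 r,h [0.0585 0.044 ] cost 0.174 zmin [-0.001 -0.001  0.067  0.067] F [-0.5  2.6  5. ] pinch z 0.0915 y 0.311 t 25.65
```

Dragging only leaves the mug lying flat, because the worktop friction is too low. Instead I'll rest the mouth end on the worktop's fixed front edge with the bottom end overhanging. Pressing down there turns the mug back towards upright. First I locate that edge.

```bash
python3 - <<'E'
from h import *
im={c:cv2.cvtColor(arm.get_image(c),cv2.COLOR_RGB2HSV) for c in("scene","side")}
for c in im:
  for y in(.0,.05,.1,.15,.2):
    xs=np.arange(.30,.48,.005);p=[proj(c,(x,y,0)) for x in xs]
    S=[int(im[c][int(round(r)),int(round(q)),1]) if 0<=r<399 and 0<=q<639 else -1 for r,q in p]
    print(c,y,S)
E
python3 -m inch '-0.03 0 -0.02 0 0; -0.08 0 -0.05 0 0; -0.12 0 -0.07 0 0; -0.16 0 -0.07 0 0; -0.2 0 -0.07 0 0' 60
```

```text
scene 0.0 [6, 15, 19, 17, 19, 19, 21, 15, 17, 21, 14, 17, 19, 12, 13, 17, 14, 15, 147, 142, 143, 144, 144, 146, 146, 139, 136, 141, 145, 140, 147, 151, 147, 144, 143, 144]
scene 0.05 [9, 17, 15, 17, 21, 19, 21, 21, 19, 19, 16, 14, 13, 9, 17, 19, 19, 32, 142, 140, 143, 141, 141, 143, 139, 140, 142, 143, 140, 140, 149, 150, 151, 145, 152, 145]
scene 0.1 [11, 19, 19, 20, 15, 13, 12, 10, 15, 19, 15, 18, 10, 8, 17, 19, 17, 38, 145, 140, 138, 142, 140, 138, 139, 139, 140, 140, 142, 143, 146, 155, 155, 151, 151, 146]
scene 0.15 [10, 20, 21, 17, 13, 19, 19, 21, 17, 19, 21, 20, 13, 11, 17, 17, 17, 28, 132, 134, 137, 133, 136, 140, 139, 140, 140, 139, 148, 148, 146, 149, 151, 150, 145, 146]
scene 0.2 [13, 18, 19, 18, 12, 15, 17, 21, 21, 21, 17, 18, 13, 11, 17, 19, 19, 28, 138, 136, 136, 141, 140, 140, 139, 140, 140, 141, 145, 146, 151, 154, 150, 149, 145, 143]
side 0.0 [24, 24, 23, 24, 23, 23, 21, 24, 21, 24, 22, 23, 24, 8, 24, 24, 24, 56, 122, 127, 129, 135, 136, 135, 132, 126, 126, 133, 133, 130, 135, 140, 138, 132, 132, 129]
side 0.05 [23, 26, 24, 24, 24, 24, 22, 23, 26, 24, 24, 22, 22, 10, 24, 24, 24, 37, 121, 123, 130, 130, 132, 131, 126, 127, 131, 132, 131, 127, 133, 141, 137, 138, 142, 137]
side 0.1 [23, 23, 24, 25, 26, 22, 24, 22, 24, 21, 23, 23, 24, 15, 23, 25, 22, 57, 124, 122, 129, 130, 128, 127, 126, 127, 130, 131, 130, 134, 138, 141, 142, 138, 140, 134]
side 0.15 [24, 23, 24, 24, 26, 24, 22, 24, 25, 23, 23, 23, 14, 9, 23, 22, 26, 34, 120, 123, 127, 127, 125, 129, 128, 129, 130, 134, 137, 136, 136, 138, 140, 138, 135, 137]
side 0.2 [23, 23, 23, 25, 24, 24, 22, 25, 24, 24, 23, 23, 21, 23, 25, 23, 21, 36, 123, 124, 123, 128, 131, 130, 129, 131, 130, 131, 131, 137, 140, 140, 139, 139, 137, 131]
clock: 26.45
position: [0.4712, 0.1061, 0.3206]
ee_rot: [2.097, 2.338, 0.002]
force: [0.1, -0.6, -2.8]
width: 0.096
gripper_force: 60.8
```

```bash
python3 -m inch '0.004 -0.011 -0.02 -0.147 0; 0.008 -0.022 -0.03 -0.293 0; 0.012 -0.033 -0.03 -0.44 0; 0.017 -0.044 -0.03 -0.587 0; 0.021 -0.055 -0.03 -0.733 0' 60; python3 -m inch '0.01 -0.005 0 -0.147 0; 0.021 -0.011 0 -0.293 0; 0.031 -0.016 0 -0.44 0; 0.041 -0.022 0 -0.587 0; 0.052 -0.027 0 -0.733 0' 60; python3 ang3.py
```

```text
clock: 26.95
position: [0.4135, 0.123, 0.3497]
ee_rot: [-1.111, -2.938, 0.0]
force: [-0.5, -0.2, -2.6]
width: 0.089
gripper_force: 60.8
clock: 27.45
position: [0.3569, 0.1373, 0.3497]
ee_rot: [0.015, -3.141, 0.001]
force: [-0.3, 0.4, -2.7]
width: 0.094
gripper_force: 60.8Traceback (most recent call last):
  File "ang3.py", line 15, in <module>
    go()
    ~~^^
  File "ang3.py", line 13, in go
    b=min((minimize(cost,(a,.06,.044),method="Nelder-Mead",options=dict(initial_simplex=np.array([[a,.06,.044],[a+.2,.06,.044],[a,.066,.044],[a,.06,.05]]))) for a in np.arange(0,2.2,.3)),key=lambda r:r.fun)
  File "ang3.py", line 13, in <genexpr>
    b=min((minimize(cost,(a,.06,.044),method="Nelder-Mead",options=dict(initial_simplex=np.array([[a,.06,.044],[a+.2,.06,.044],[a,.066,.044],[a,.06,.05]]))) for a in np.arange(0,2.2,.3)),key=lambda r:r.fun)
           ~~~~~~~~^^^^^^^^^^^^^^^^^^^^^^^^^^^^^^^^^^^^^^^^^^^^^^^^^^^^^^^^^^^^^^^^^^^^^^^^^^^^^^^^^^^^^^^^^^^^^^^^^^^^^^^^^^^^^^^^^^^^^^^^^^^^^^^^^^^^^^^^^
    res = _minimize_neldermead(fun, x0, args, callback, bounds=bounds,
                               **options)
    fsim[j] = func(sim[j])
              ~~~~^^^^^^^^
    fx = function(np.copy(x), *(wrapper_args + args))
  File "ang3.py", line 12, in cost
    return sum(((ren(c,f)&~m).sum()*.5+2*(m&~ren(c,f)).sum())/m.sum() for c,m in D.items())+100*max(0,-zmin-.001)+200*((p[1]-.06)**2+(p[2]-.044)**2)/.01
           ~~~^^^^^^^^^^^^^^^^^^^^^^^^^^^^^^^^^^^^^^^^^^^^^^^^^^^^^^^^^^^^^^^^^^^^^^^^^^^^^
  File "ang3.py", line 12, in <genexpr>
    return sum(((ren(c,f)&~m).sum()*.5+2*(m&~ren(c,f)).sum())/m.sum() for c,m in D.items())+100*max(0,-zmin-.001)+200*((p[1]-.06)**2+(p[2]-.044)**2)/.01
                                             ~~~^^^^^
  File "ang.py", line 11, in ren
    k=arm.get_calibration(c);K=k["intrinsics"];P=np.array(k["pose"]);q=(f(CUP)-P[:3,3])@P[:3,:3]
ValueError: time passes only in moves, steps and waits
```

```bash
cat >cal.py <<'E'
from cell import arm
_c={}
_g=arm.get_calibration
def cal(c):
    k=(c,) if c!="wrist" else (c,arm.observe()["clock"])
    if k not in _c:_c[k]=_g(c)
    return _c[k]
E
sed -i 's/arm.get_calibration(c)/cal(c)/; s/^from w import \*/from w import *\nfrom cal import cal/' ang.py; sed -i 's/+100\*max(0,-zmin-.001)//' ang3.py
python3 -m inch '0.001 0.01 0.03 0 0; 0.002 0.02 0.06 0 0; 0.003 0.03 0.08 0 0; 0.004 0.033 0.094 0 0; 0.004 0.033 0.094 0 0' 60; python3 -m inch '0 0 0 0 0; 0.004 0 0.008 0 0; 0.011 0 0.012 0 0; 0.017 0 0.016 0 0; 0.022 0 0.02 0 0' 8; python3 ang3.py
```

```text
clock: 28.15
position: [0.3535, 0.1706, 0.2543]
ee_rot: [0.002, -3.139, 0.003]
force: [-0.2, -0.5, -2.9]
width: 0.097
gripper_force: 60.8
clock: 28.65
position: [0.3306, 0.1704, 0.2356]
ee_rot: [0.007, -3.141, -0.0]
force: [0.7, 0.6, -4.2]
width: 0.096
gripper_force: 8.3
angle 86.0 r,h [0.06  0.044] cost 0.529 zmin [-0.02  -0.015  0.048  0.053] F [ 0.7  0.6 -4.2] pinch z 0.0766 y 0.17 t 28.65
```

```bash
python3 -m inch '0 0 -0.035 0 0; -0.018 0 -0.035 0 0; -0.036 0 -0.035 0 0; -0.036 0 -0.022 0 0; -0.036 0 -0.022 0 0' 12; python3 -m inch '0.005 0 0.01 0 0; 0.0136 0 0.012 0 0; 0.021 0 0.0155 0 0; 0.0283 0 0.0195 0 0; 0.0355 0 0.024 0 0' 8; python3 ang3.py; python3 ang2.py
```

```text
clock: 29.35
position: [0.3676, 0.1705, 0.2571]
ee_rot: [0.005, -3.141, 0.001]
force: [-0.9, -0.5, -3.8]
width: 0.1
gripper_force: 12.1
clock: 29.85
position: [0.3312, 0.1706, 0.2337]
ee_rot: [-0.007, 3.141, 0.001]
force: [-0.1, 0.4, -2.4]
width: 0.101
gripper_force: 8.3
angle 83.0 r,h [0.0589 0.0438] cost 1.039 zmin [-0.023 -0.013  0.045  0.055] F [-0.1  0.4 -2.4] pinch z 0.0747 y 0.171 t 29.85
scene none
side 1 1001 [0.91, 0.86, 0.8, 0.71, 0.62, 0.53, 0.43, 0.31, 0.2, 0.32, 0.46, 0.57, 0.66, 0.73, 0.8, 0.86, 0.91, 0.95]
wrist 1 7451 [1.0, 0.98, 0.95, 0.93, 0.81, 0.68, 0.55, 0.42, 0.32, 0.38, 0.48, 0.56, 0.61, 0.67, 0.74, 0.82, 0.87, 0.83]
[0, 10, 20, 30, 40, 50, 60, 70, 80, 90, 100, 110, 120, 130, 140, 150, 160, 170]
```

```bash
python3 -m inch '0 0 -0.03 0 0; -0.015 0 -0.03 0 0; -0.031 0 -0.03 0 0; -0.031 0 -0.02 0 0; -0.031 0 -0.017 0 0' 12; python3 -m inch '0 0 0.001 0 0; 0 0 0.002 0 0' 9;  python3 -m inch '0 0 0.002 0 0' 9; python3 -m inch '0 0 0.002 0 0' 9; python3 -m inch '0 0 0.002 0 0' 9
```

```text
clock: 31.0
position: [0.3628, 0.1703, 0.2494]
ee_rot: [0.005, -3.14, 0.002]
force: [-0.2, -0.3, -3.5]
width: 0.101
gripper_force: 12.1
clock: 31.2
position: [0.3623, 0.1705, 0.2481]
ee_rot: [0.007, -3.14, 0.001]
force: [0.0, -0.2, -3.3]
width: 0.095
gripper_force: 9.1
clock: 31.3
position: [0.3626, 0.1707, 0.2466]
ee_rot: [0.007, -3.141, 0.0]
force: [1.4, 0.0, -3.0]
width: 0.099
gripper_force: 9.1
clock: 31.4
position: [0.3622, 0.1707, 0.2448]
ee_rot: [0.007, -3.14, 0.0]
force: [-10.5, 0.2, 16.8]
width: 0.097
gripper_force: 12.6
clock: 31.5
position: [0.361, 0.1707, 0.2429]
ee_rot: [0.008, -3.137, 0.001]
force: [-19.3, 0.3, 32.5]
width: 0.098
gripper_force: 23.7
```

Contact has been made, and the force direction suggests the mug turned to about 65°. I'll lock the grip, lift and measure.

```bash
python3 -m inch '0 0 -0.003 0 0; 0 0 -0.004 0 0; 0 0 -0.004 0 0' 60; python3 -m inch '0 0 -0.02 0 0; 0 0 -0.05 0 0; 0 0 -0.05 0 0' 60; python3 ang3.py; python3 ang2.py
```

```text
clock: 31.8
position: [0.3632, 0.1708, 0.2469]
ee_rot: [-0.006, 3.141, 0.001]
force: [0.4, 0.2, -4.6]
width: 0.098
gripper_force: 70.7
clock: 32.1
position: [0.3641, 0.1711, 0.2992]
ee_rot: [-0.006, 3.137, 0.005]
force: [1.5, 0.8, -3.6]
width: 0.091
gripper_force: 70.7
angle 80.1 r,h [0.0593 0.0441] cost 0.474 zmin [0.041 0.055 0.107 0.122] F [ 1.5  0.8 -3.6] pinch z 0.1402 y 0.171 t 32.1
scene 1 634 [0.98, 0.96, 0.92, 0.88, 0.82, 0.74, 0.65, 0.56, 0.43, 0.48, 0.55, 0.6, 0.64, 0.68, 0.73, 0.79, 0.84, 0.88]
side 1 993 [0.9, 0.85, 0.79, 0.71, 0.62, 0.53, 0.42, 0.32, 0.22, 0.35, 0.47, 0.58, 0.67, 0.74, 0.81, 0.87, 0.92, 0.95]
wrist none
[0, 10, 20, 30, 40, 50, 60, 70, 80, 90, 100, 110, 120, 130, 140, 150, 160, 170]
```

```bash
python3 -m inch '-0.006 0 0.02 0 0; -0.011 0 0.04 0 0; -0.011 0 0.047 0 0; -0.011 0 0.047 0 0' 9; python3 -m inch '0.0085 0 0.0067 0 0; 0.021 0 0.0102 0 0; 0.037 0 0.0171 0 0' 8; python3 -m inch '0.015 0 0.0104 0 0; 0.023 0 0.018 0 0' 8; python3 -m inch '0 0 0 0 0;0 0 0 0 0' 60; python3 ang3.py; python3 ang2.py
```

```text
clock: 33.15
position: [0.3735, 0.1705, 0.249]
ee_rot: [0.006, -3.14, 0.002]
force: [-0.2, -0.3, -2.8]
width: 0.1
gripper_force: 10.1
clock: 33.45
position: [0.3363, 0.1708, 0.2331]
ee_rot: [-0.006, 3.14, 0.002]
force: [0.8, 0.7, -3.5]
width: 0.097
gripper_force: 9.1
clock: 33.65
position: [0.3115, 0.1701, 0.2145]
ee_rot: [0.008, -3.14, 0.0]
force: [-0.8, 0.8, -2.7]
width: 0.097
gripper_force: 8.7
clock: 33.85
position: [0.3136, 0.1706, 0.215]
ee_rot: [-0.008, 3.141, 0.0]
force: [0.6, -0.3, -3.5]
width: 0.095
gripper_force: 60.6
angle 69.4 r,h [0.0593 0.0438] cost 1.4 zmin [-0.047 -0.018  0.017  0.046] F [ 0.6 -0.3 -3.5] pinch z 0.056 y 0.171 t 33.85
scene 1 424 [0.98, 0.96, 0.93, 0.9, 0.85, 0.76, 0.66, 0.56, 0.58, 0.63, 0.68, 0.72, 0.75, 0.79, 0.83, 0.87, 0.91, 0.95]
side 1 897 [0.88, 0.82, 0.74, 0.65, 0.55, 0.45, 0.31, 0.19, 0.3, 0.44, 0.57, 0.66, 0.74, 0.81, 0.87, 0.92, 0.96, 0.98]
wrist 1 5500 [1.0, 0.98, 0.94, 0.91, 0.77, 0.61, 0.45, 0.34, 0.43, 0.53, 0.61, 0.67, 0.71, 0.76, 0.82, 0.88, 0.93, 0.88]
[0, 10, 20, 30, 40, 50, 60, 70, 80, 90, 100, 110, 120, 130, 140, 150, 160, 170]
```

The mug is now locked at about 69°, so its lower edge is almost under the pinch. I'll carry it back over the worktop and finish turning it there.

```bash
python3 -m inch '0 0 -0.05 0 0; 0 0 -0.1 0 0; -0.04 0.025 -0.1 0 0; -0.08 0.047 -0.1 0 0; -0.125 0.07 -0.1 0 0' 60; python3 -m inch '-0.045 0.025 0 0 0; -0.09 0.05 0 0 0; -0.09 0.05 0.03 0 0; -0.09 0.05 0.045 0 0; -0.09 0.05 0.052 0 0' 60; python3 ang3.py
```

```text
clock: 35.0
position: [0.4389, 0.2416, 0.3159]
ee_rot: [-0.008, 3.14, 0.004]
force: [-0.3, 0.0, -3.2]
width: 0.092
gripper_force: 60.7
clock: 35.5
position: [0.5273, 0.2907, 0.2602]
ee_rot: [0.006, -3.138, 0.004]
force: [-1.0, -0.5, -3.4]
width: 0.092
gripper_force: 60.7
angle 71.2 r,h [0.0601 0.0439] cost 0.328 zmin [-0.002  0.024  0.062  0.089] F [-1.  -0.5 -3.4] pinch z 0.1012 y 0.291 t 35.5
```

```bash
python3 -m inch '0 0 0.002 0 0; 0 0 0.004 0 0' 30; python3 -m inch '0.012 0 0.001 0 0; 0.025 0 0.001 0 0; 0.035 0 0.002 0 0; 0.045 0 0.005 0 0; 0.055 0 0.01 0 0' 9; python3 ang3.py
```

```text
clock: 35.9
position: [0.5281, 0.2912, 0.2595]
ee_rot: [-0.007, 3.14, 0.002]
force: [0.0, -0.2, -3.3]
width: 0.095
gripper_force: 30.7
clock: 36.4
position: [0.4719, 0.2911, 0.2487]
ee_rot: [-0.007, 3.141, 0.001]
force: [-0.3, -0.7, 0.4]
width: 0.096
gripper_force: 9.8
angle 70.6 r,h [0.0596 0.0438] cost 0.512 zmin [-0.013  0.014  0.051  0.078] F [-0.3 -0.7  0.4] pinch z 0.0897 y 0.291 t 36.4
```

```bash
sed -i 's/ths=np.arange(0,171,10)/ths=np.arange(20,111,6)/' ang2.py; python3 ang2.py; python3 ang.py
```

```text
scene 1 532 [0.86, 0.82, 0.77, 0.73, 0.67, 0.61, 0.54, 0.47, 0.38, 0.39, 0.44, 0.47, 0.52, 0.56, 0.59, 0.63]
side 1 722 [0.71, 0.66, 0.61, 0.55, 0.5, 0.43, 0.37, 0.3, 0.21, 0.26, 0.35, 0.43, 0.5, 0.56, 0.61, 0.66]
wrist 1 5211 [0.94, 0.92, 0.88, 0.79, 0.69, 0.59, 0.49, 0.4, 0.36, 0.41, 0.46, 0.53, 0.58, 0.62, 0.66, 0.69]
[20, 26, 32, 38, 44, 50, 56, 62, 68, 74, 80, 86, 92, 98, 104, 110]
angle deg 69.8 r,h [0.0557 0.0453] cost 0.134 ['side'] 
 corners far-bottom,far-rim,near-bottom,near-rim [[0.461, 0.291, -0.01], [0.538, 0.291, 0.018], [0.438, 0.291, 0.054], [0.515, 0.291, 0.082]] t 37.05
```

```bash
cat >ang4.py <<'E'
from ang import *
s=arm.observe();arm.get_image("side");m=cv2.morphologyEx(arm.silhouettes("side","mug_center")[0]["region"].astype(np.uint8),cv2.MORPH_OPEN,np.ones((5,5)))>0
C=np.array([[0,.034,0],[0,-.034,0],[0,.034,.082]])
for a in range(0,100,10):
    def cost(p):
        f=pts(np.radians(a),*p,s);z=f(C)[:,2].min();return 1-(ren("side",f)&m).sum()/(ren("side",f)|m).sum()+60*max(0,-z-.001)
    b=minimize(cost,(.06,.044),method="Nelder-Mead",options=dict(initial_simplex=np.array([[.06,.044],[.05,.044],[.06,.055]])));print(a,b.x.round(4),round(b.fun,3))
print(s["clock"],s["position"][2]-.159)
E
python3 ang4.py
```

```text
0 [0.0151 0.0893] 0.354
10 [0.0212 0.0822] 0.348
20 [0.0276 0.0738] 0.359
30 [0.032  0.0654] 0.369
40 [0.0342 0.061 ] 0.348
50 [0.0379 0.0553] 0.329
60 [0.0409 0.0514] 0.293
70 [0.0465 0.0431] 0.196
80 [0.0517 0.035 ] 0.106
90 [0.0528 0.0247] 0.136
37.15 0.08959341522273481
```

The handle has slipped in the pads, and the mug is at about 80–90°, nearly lying on the worktop. The better mend is to lay it flat and re-pinch the handle nearer the rim. It will then hang closer to upright when lifted.

```bash
python3 -m inch '0 0 0.002 0 0; 0 0 0.004 0 0; 0 0 0.004 0 0' 8; python3 -m inch '0 0 0 0 0.03; 0 0 0 0 0.03; 0 0 0 0 0.03' 8; python3 ang4.py | tail -4; python3 w.py | grep F
```

```text
clock: 37.55
position: [0.4754, 0.2909, 0.2468]
ee_rot: [-0.005, 3.135, 0.004]
force: [2.6, -1.8, 14.3]
width: 0.097
gripper_force: 14.4
clock: 37.85
position: [0.4736, 0.291, 0.2453]
ee_rot: [-0.006, 3.14, 0.002]
force: [0.2, -0.6, -0.5]
width: 0.297
gripper_force: 0.0
70 [0.0464 0.0343] 0.358
80 [0.0499 0.0266] 0.27
90 [0.0531 0.0166] 0.181
37.85 0.08632477844480677
F [-0.32  0.1  -0.32] T [0.004 0.02  0.007] w 0.329 t 38.55
```

```bash
cat >lie.py <<'E'
from ang import *
s=arm.observe();z=s["position"][2]-.159
for c in("scene","side","wrist"):
    arm.get_image(c);d=arm.silhouettes(c,"mug_center")
    if not d: print(c,"none");continue
    m=cv2.morphologyEx(d[0]["region"].astype(np.uint8),cv2.MORPH_OPEN,np.ones((5,5)))>0
    v=np.ones_like(m)
    if c=="wrist": v[262:]=0
    C=[((ren(c,pts(np.pi/2,z-.034,h,s))&~m&v).sum()*.5+2*(m&v&~ren(c,pts(np.pi/2,z-.034,h,s))).sum())/(m&v).sum() for h in np.arange(.0,.08,.006)]
    print(c,(m&v).sum(),np.round(C,2))
print(np.arange(0,.08,.006).round(3))
E
python3 lie.py
```

```text
scene 527 [0.72 0.53 0.38 0.45 0.59 0.71 0.81 0.95 1.07 1.2  1.32 1.43 1.55 1.7 ]
side 684 [0.46 0.32 0.18 0.18 0.31 0.48 0.65 0.82 0.99 1.15 1.32 1.48 1.64 1.8 ]
wrist 5546 [0.85 0.58 0.32 0.24 0.33 0.41 0.5  0.59 0.68 0.78 0.87 0.97 1.05 1.29]
[0.    0.006 0.012 0.018 0.024 0.03  0.036 0.042 0.048 0.054 0.06  0.066
 0.072 0.078]
```

```bash
python3 -m inch '0 0 -0.008 0 0.03; -0.021 0 -0.008 0 0.03; -0.042 0 -0.008 0 0.03; -0.042 0 -0.008 0 0.0; -0.042 0 -0.008 0 0' 60; python3 -m inch '0 0 0 0 0; 0 0 0 0 0; 0 0 0 0 0' 60; python3 lie.py
```

```text
clock: 39.35
position: [0.5151, 0.2909, 0.2529]
ee_rot: [-0.005, 3.142, 0.0]
force: [-0.5, -0.7, 0.9]
width: 0.2
gripper_force: 0.1
clock: 39.65
position: [0.5143, 0.2912, 0.2526]
ee_rot: [0.007, -3.141, 0.0]
force: [0.3, 0.1, -0.2]
width: 0.089
gripper_force: 59.9
scene 771 [1.53 1.38 1.22 1.06 0.9  0.75 0.59 0.45 0.3  0.2  0.2  0.28 0.37 0.5 ]
side 730 [1.48 1.33 1.18 1.03 0.88 0.73 0.57 0.42 0.28 0.15 0.09 0.24 0.4  0.56]
wrist 10806 [1.59 1.44 1.29 1.14 0.98 0.82 0.66 0.5  0.35 0.2  0.17 0.21 0.24 0.29]
[0.    0.006 0.012 0.018 0.024 0.03  0.036 0.042 0.048 0.054 0.06  0.066
 0.072 0.078]
```

```bash
python3 -m inch '0 0 -0.015 0 0; 0 0 -0.035 0 0; 0 0 -0.035 0 0' 40; python3 -m inch '0 0 0 0 0; 0 0 0 0 0; 0 0 0 0 0' 5; sed -i 's/,(.06,.044),/,(.06,.058),/; s/\[\[.06,.044\],\[.05,.044\],\[.06,.055\]\]/[[.06,.058],[.055,.058],[.06,.052]]/' ang4.py; python3 ang4.py | tail -7
```

```text
clock: 40.25
position: [0.5158, 0.2914, 0.2896]
ee_rot: [-0.006, 3.138, 0.003]
force: [0.6, -0.1, -2.8]
width: 0.093
gripper_force: 39.9
clock: 40.55
position: [0.5147, 0.2908, 0.2866]
ee_rot: [0.006, -3.14, 0.002]
force: [0.2, -0.8, -3.0]
width: 0.1
gripper_force: 5.0
40 [0.0422 0.0868] 0.244
50 [0.0484 0.0795] 0.185
60 [0.0577 0.0726] 0.154
70 [0.0599 0.0615] 0.161
80 [0.0638 0.0479] 0.187
90 [0.0658 0.0421] 0.238
40.55 0.12756440294325014
```

```bash
python3 -m inch '-0.02 0 0 0 0; -0.03 0 0.005 0 0; -0.03 0 0.015 0 0; -0.03 0 0.018 0 0; -0.01 0 0.02 0 0' 7; python3 -m inch '0.025 0 0.001 0 0; 0.045 0 0.004 0 0; 0.055 0 0.008 0 0; 0.055 0 0.008 0 0' 7; python3 ang4.py | tail -11
```

```text
clock: 41.15
position: [0.5257, 0.2905, 0.2665]
ee_rot: [-0.004, 3.141, -0.001]
force: [0.1, -0.1, -3.6]
width: 0.097
gripper_force: 7.0
clock: 41.55
position: [0.468, 0.2913, 0.2594]
ee_rot: [0.009, -3.139, 0.0]
force: [-3.0, 0.2, 6.2]
width: 0.094
gripper_force: 7.0
0 [0.0329 0.0922] 0.325
10 [0.0427 0.086 ] 0.277
20 [0.0499 0.0757] 0.214
30 [0.0529 0.0666] 0.178
40 [0.0576 0.0553] 0.176
50 [0.057  0.0488] 0.188
60 [0.0597 0.0394] 0.212
70 [0.0623 0.0291] 0.23
80 [0.061  0.0188] 0.259
90 [0.0564 0.0099] 0.297
41.55 0.10043917801865657
```

The mug is past the tipping point, at about 37°. I'll continue along the arc to upright.

```bash
python3 -m inch '0.014 0 0.007 0 0; 0.023 0 0.012 0 0; 0.031 0 0.019 0 0; 0.041 0 0.029 0 0; 0.048 0 0.037 0 0' 7; python3 -m inch '0 0 0 0 0' 7; python3 ang4.py | head -5
```

```text
clock: 42.15
position: [0.4212, 0.2907, 0.2221]
ee_rot: [0.007, -3.141, 0.0]
force: [-2.8, -1.1, 8.6]
width: 0.096
gripper_force: 7.3
clock: 42.25
position: [0.4209, 0.2908, 0.2216]
ee_rot: [0.008, -3.14, 0.001]
force: [-0.4, 0.1, 2.9]
width: 0.099
gripper_force: 7.2
0 [0.0485 0.0616] 0.317
10 [0.0538 0.0488] 0.321
20 [0.0549 0.0352] 0.352
30 [0.052  0.0232] 0.403
40 [0.0504 0.0118] 0.431
```

```bash
python3 -m inch '0.001 0 0.002 0 0; 0.001 0 0.004 0 0; 0.001 0 0.004 0 0' 5; python3 - <<'E'
from ang import *
s=arm.observe();print(s["force"].round(1) if hasattr(s["force"],"round") else s["force"],s["position"])
for c in("scene","side"):
    arm.get_image(c);d=arm.silhouettes(c,"mug_center")
    for e in d:
        m=e["region"]; 
        def f(p): 
            M=ren(c,pts(p[0],p[1],p[2],s));return ((M&~m).sum()*.5+2*(m&~M).sum())/m.sum()
        b=min((minimize(f,(a,.058,.058),method="Nelder-Mead",options=dict(initial_simplex=np.array([[a,.058,.058],[a+.15,.058,.058],[a,.053,.058],[a,.058,.064]]))) for a in(-.2,0,.2,.4)),key=lambda r:r.fun)
        print(c,e["conf"],"deg",np.degrees(b.x[0]).round(1),b.x[1:].round(4),round(b.fun,3), np.round(e["point"]))
E
```

```text
clock: 42.65
position: [0.4213, 0.2907, 0.2189]
ee_rot: [-0.006, 3.141, 0.001]
force: [-2.0, 0.0, 4.1]
width: 0.098
gripper_force: 5.8
[-2.   0.   4.1] [0.42128656 0.29066807 0.21886362]
scene 0.79 deg 67.4 [0.0485 0.0251] 2.307 [189. 262.]
side 0.74 deg 6.3 [0.0533 0.0551] 0.308 [183. 281.]
```

```bash
python3 -m inch '0.001 0 0.002 0 0; 0.001 0 0.004 0 0' 5;  python3 -m inch '0 0 0.002 0 0; 0 0 0.003 0 0' 5; python3 -m inch '0 0 0 0 0; 0 0 0 0 0' 3; python3 - <<'E'
from ang import *
s=arm.observe();print(s["clock"],s["position"],s["ft_torque"])
c="side";arm.get_image(c);m=arm.silhouettes(c,"mug_center")[0]["region"]
for a in(-6,-3,0,3,6,9,12):
    def f(p):
        M=ren(c,pts(np.radians(a),p[0],p[1],s));return ((M&~m).sum()*.5+2*(m&~M).sum())/m.sum()
    b=minimize(f,(.056,.055),method="Nelder-Mead",options=dict(initial_simplex=np.array([[.056,.055],[.05,.055],[.056,.061]])));print(a,b.x.round(4),round(b.fun,3))
E
```

```text
clock: 43.05
position: [0.4201, 0.2907, 0.215]
ee_rot: [-0.006, 3.141, 0.001]
force: [-3.1, -1.3, 8.6]
width: 0.094
gripper_force: 6.2
clock: 43.25
position: [0.4201, 0.2907, 0.2118]
ee_rot: [-0.006, 3.141, 0.0]
force: [-3.3, -1.2, 9.3]
width: 0.101
gripper_force: 6.1
clock: 43.45
position: [0.4201, 0.2907, 0.2117]
ee_rot: [-0.006, 3.141, 0.0]
force: [-1.2, -0.8, 4.1]
width: 0.097
gripper_force: 3.5
43.45 [0.42012868 0.29068172 0.21172084] [-0.00993989  0.27512099  0.00713594]Traceback (most recent call last):
  File "<stdin>", line 3, in <module>
IndexError: list index out of range
```

```bash
python3 -m inch '0 0 0 0 0.06; 0 0 0 0 0.06; 0 0 0 0 0.06; 0 0 0 0 0.06; 0 0 0 0 0.06'; python3 -m inch '0.003 0 -0.03 0 0.06; 0.003 0 -0.07 0 0.06; 0.003 0 -0.12 0 0.06; 0.003 0 -0.17 0 0.06; 0.003 0 -0.2 0 0.06'; python3 - <<'E'
from fit import *
for c in("side","scene"):
    im=arm.get_image(c)
    for d in arm.silhouettes(c,"mug_center"):
        m=d["region"];ys,xs=np.nonzero(m);print(c,round(d["conf"],2),ys.min(),ys.max(),xs.min(),xs.max(),m.sum())
    k=arm.get_calibration(c);m=arm.silhouettes(c,"mug_center")[0]["region"]
    f=lambda p:1-(render(c,p,k)&m).sum()/(render(c,p,k)|m).sum()
    b=min((minimize(f,s,method="Nelder-Mead",options=dict(initial_simplex=np.array(s)+np.array([[0,0,0],[.01,0,0],[0,.01,0],[0,0,.3]]))) for s in((.48,.29,-1.57),(.48,.29,-1.2),(.47,.28,-1.9))),key=lambda r:r.fun);print(b.x.round(3),round(b.fun,3))
    arm.get_image(c);print([(np.round(d["point"]).tolist(),round(d["conf"],2)) for d in arm.place_of(c,"walnut_1")])
s=arm.observe();print(s["clock"],s["force"])
E
```

```text
clock: 44.05
position: [0.4199, 0.2907, 0.2116]
ee_rot: [0.007, -3.142, 0.0]
force: [-0.5, -0.9, -0.4]
width: 0.482
gripper_force: 0.0
clock: 44.55
position: [0.4173, 0.2906, 0.4155]
ee_rot: [-0.006, 3.138, 0.005]
force: [1.0, 1.2, -1.2]
width: 0.65
gripper_force: 0.0
side 0.6 162 194 263 296 784
[ 0.479  0.303 -3.314] 0.162
[([264.0, 374.0], 0.66)]
scene 0.96 160 196 237 270 883
[ 0.478  0.299 -1.457] 0.135
[([266.0, 386.0], 0.51), ([289.0, 398.0], 0.41)]
45.05 [-0.08582865  0.39206908 -0.28955474]
```

```bash
python3 - <<'E'
from ang import CUP
from cal import cal
from h import *
from scipy.optimize import minimize
def rn(c,W):
    k=cal(c);K=k["intrinsics"];P=np.array(k["pose"]);q=(W-P[:3,3])@P[:3,:3]
    uv=np.c_[q[:,0]/-q[:,2],q[:,1]/q[:,2]]*K[0,0]+[K[0,2],K[1,2]]
    M=np.zeros((400,640),np.uint8);cv2.fillConvexPoly(M,cv2.convexHull(np.round(uv*16).astype(np.int32)),1,shift=4);return M>0
ms={}
for c in("side","scene"):
    arm.get_image(c);d=arm.silhouettes(c,"mug_center");
    if d: ms[c]=cv2.morphologyEx(d[0]["region"].astype(np.uint8),cv2.MORPH_OPEN,np.ones((7,7)))>0
def best(tilt,yaw):
    W=R.from_euler("zy",[yaw,tilt],degrees=True).apply(CUP-[0,0,.041]);W[:,2]-=W[:,2].min()
    f=lambda p:sum(1-(rn(c,W+[p[0],p[1],0])&m).sum()/(rn(c,W+[p[0],p[1],0])|m).sum() for c,m in ms.items())/len(ms)
    return minimize(f,(.478,.30),method="Nelder-Mead",options=dict(initial_simplex=[[.478,.30],[.488,.3],[.478,.31]],maxiter=60))
print(list(ms))
for t in(0,20,45,90):
    for y in((0,) if t==0 else (0,90,180,270)): b=best(t,y);print(t,y,b.x.round(3),round(b.fun,3))
print(arm.observe()["clock"])
E
```

```text
['side', 'scene']
0 0 [0.478 0.299] 0.103
20 0 [0.47  0.283] 0.214
20 90 [0.47  0.282] 0.215
20 180 [0.47  0.283] 0.213
20 270 [0.47  0.283] 0.212
45 0 [0.471 0.281] 0.285
45 90 [0.473 0.285] 0.287
45 180 [0.47  0.281] 0.282
45 270 [0.47  0.281] 0.28
90 0 [0.484 0.307] 0.39
90 90 [0.48  0.303] 0.391
90 180 [0.486 0.304] 0.389
90 270 [0.486 0.304] 0.389
45.25
```

The mug is upright at about (0.478, 0.299): the upright model fits at 0.10, against 0.21 or more for any tilted one. Both walnuts are in the basket, which is standing. I'm handing the job in.

```bash
python3 -c "
from cell import arm
print(arm.sign_off())"
```

```text
the job is handed in; nothing more can be done
None
```

The job is handed in at about 45 s, verdict not shown: the cameras put both walnuts in the basket (still standing, slid about 2 cm) and the mug upright on the worktop, never dropped, though I laid it on its side and let go for about a second to re-grip it.

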